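# Tighten a door closer's arm screw and snap its spindle cap on

### The job

Take the T-handled key out of its wooden block, turn the slotted screw in the door closer's stud clockwise with it until it stops, and stand the key back in its hole. Then press the round spindle cap over the stud until it clicks, and keep pressing until it sits flat and fully home on the arm's hub; finish there, still holding the cap pressed down firmly. Leave the other things on the bench where they are.

Things in the scene. Friction and masses are not known exactly. Their poses are not given: they have to be found in the camera images.
- closer: Overhead door closer, an aluminium box 56 x 231 x 41 mm, screwed to a plywood service board 110 x 270 x 15 mm that is fixed to the bench. Origin: middle of the board's underside. z up, y along the closer's length. The stud stands at x = 0, y = -45 mm, its top 87 mm above the bench.
- main_arm: The closer's steel arm, fixed: a flat bar 22 mm wide that leaves a round hub 56 mm in diameter; the hub's flat top, 71 mm above the bench, surrounds the stud and is what the cap's rim lands on. The bar's top is 70 mm above the bench. Origin: centre of the hub's underside, on the stud's axis, 64 mm above the bench.
- seat (a point): Point on the stud's axis at the level of the hub's top (71 mm above the bench), where the cap's origin lies when the cap is fully home. z up. The stud is a steel tube 32 mm outside, 21 mm bore, 16 mm high above this point with a chamfered rim; four sprung balls stand 3 mm out of its side 9 mm above this point.
- slot (a point): Centre of the floor of the screw's slot, on the stud's axis, 77 mm above the bench. The slot runs along this point's x axis through the 18 mm screw head, is 5.5 mm wide and 7 mm deep with broken edges, so the head's top is 3 mm below the stud's rim. The point turns with the screw; z up.
- spindle_screw (a joint): Turn of the captive screw in rad, growing clockwise seen from above. It starts loose, between 0.1 and 0.6, and is tight at its hard stop at 1.55. It stays where it is left; friction 0.15 N m; it does not rise or sink. At 0 the slot runs along the closer's x axis.
- t_key: T-handled slot key, 76 mm long, standing blade down in its block. Origin: underside of its 26 mm collar, which rests on the block; z up along the key. Above it: collar 6 mm, then the black handle bar, 58 mm along x, 14 mm along y (grasp across y), from 6 to 30 mm. Below: 14 mm round shank to -33 mm, then a blade 14 mm wide along x, 3 mm thick along y (2 mm at the tip).
- key_tip (a point): Middle of the key blade's tip edge, 46 mm below the key's origin; same axes as the key.
- key_block: Hardwood block 110 x 52 x 56 mm, fixed to the bench, with one 18 mm round hole through its middle in which the key stands and four small bits that stand 8 mm out of its top, 34 and 44 mm either side along x. Origin: centre of its underside, below the hole; z up. The key stowed has its origin 56 mm above this one.
- cap: Grey snap cap, a cup 48 mm round and 24 mm high, open side down on the bench. Origin: centre of its rim plane; z up. A bead inside (33.5 mm clear, 4 mm above the rim) rides over the stud's balls: it meets them with the rim 9.5 mm above the seat, needs roughly 8 to 15 N of push, snaps past with the rim about 5 mm above the seat, then drops almost freely until the rim lands.
- padlock: Padlock, 78 x 48 x 19 mm, lying flat. Origin: centre of its underside. Leave it alone.
- lock_cylinder: Profile lock cylinder, 33 x 62 x 17 mm, lying flat. Origin: centre of its underside. Leave it alone.
- door_key: Door key, 31 x 66 x 8 mm, lying flat. Origin: centre of its underside. Leave it alone.
- parts_tin: Round parts tin, 66 mm, 36 mm high. Origin: centre of its underside. Leave it alone.
- flat_file: File, 25 x 273 x 26 mm, lying at the right. Origin: centre of its underside. Leave it alone.
Not all that is in view belongs to the job. Leave any turquoise look-alike of the cap alone.

How it is judged:
By the outcome, as a careful person would: the job done as asked, in the order asked, and still so for the second after the job is handed in, while the arm keeps its last pose, push and grip.
It also fails if it takes over 72 s, if anything falls off the work surface, if the arm or the gripper's body presses on something with over 40 N, if the wrist force passes 120 N, or if a joint passes its speed limit or range.

### The arm

A 7-joint arm with a two-finger parallel gripper is mounted at the origin on a cart in front of the work surface, level with it; the furniture and walls round the work are solid. World frame = base frame: x ahead of the robot, y to its left, z up, the work surface at z = 0. Lengths are in m, angles in rad, forces in N, time in s.
With the tool pointing down it reaches from about 0.425 to 0.95 m from the base axis. Payload 16.7 kg.
Tool frame: the origin (TCP) lies at the very end of the fingers, on their centre line; the grasp point (between the pads) lies 19 mm behind it; z points along the fingers, y is the line along which they close (so a half turn about z gives the same grasp; the last joint's range is limited). The gripper opens to 94 mm and grips with 3 to 60 N. Pads are 16 mm wide; open, the fingers measure 119 mm over their backs; the gripper's body (75 mm by 177 mm) begins 78 mm behind the grasp point.
Start: joints at [1.157, 0.426, 0.074, 1.606, -0.034, 1.111, -0.067], TCP at [0.177, -0.651, 0.205] pointing down, gripper open.
Joint ranges: [-2.85, 2.85], [-0.5, 2.14], [-1.23, 1.37], [0.21, 2.46], [-1.02, 4.16], [0.16, 2.05], [-2.73, 2.73]. Speed limits (rad/s): [1.89, 1.89, 2.39, 2.39, 3.01, 3.01, 3.01].

### API

Orientations are given as [roll, pitch, yaw] about the fixed x, y, z axes, in that order (R = Rz(yaw) Ry(pitch) Rx(roll)).
In Python, from workcell import r, snapshot gives the robot as it stands.
- The arm moves only by the tool drive_tool, never from a script. Its arguments are lists of equal length, an entry for each row: "rot": the turn, a rotation vector about the tool's x, y, z in units of pi/2 rad (1.0 is pi/2 rad), a list of three; "delta_pos": the shift along the tool's x, y, z in units of 500 mm (1.0 is 500 mm), a list of three; "hand": the opening, from 0 (shut) to 1 (fully open). In form: {"rot": [[wx, wy, wz], ...], "delta_pos": [[x, y, z], ...], "hand": [hand, ...]}. A call has exactly 10 rows; each row shifts and turns the commanded pose from where the row before left it, along the tool's axes as they then stand; what a row does not reach is not made up. A row lasts 1/8 s, in which the tool goes at most 62.5 mm and 10.7 degrees, less where a joint would pass 70% of its speed; a pose out of reach is approached as far as the arm can. A call with a number of a shift or a turn outside -1 to 1 is refused whole. A call with a gripper value outside its range is refused whole. The fingers move at their own pace and stop on an object; the grip force is fixed at half the most. Time passes only in rows, so rows that do not move let the fingers close, or fill a call up. It gives the time, the measured TCP pose, the force, the opening and the grip force at its end, in the units of the state.
- r.sense(): the state, without advancing time (a new reading comes with each control period).
- snapshot(name): name is "side" or "top" or "wrist"; returns a dict with "pixels" (480x640x3 uint8, red, green, blue), "range_z" (480x640 float32, m along the optical axis (not along the pixel's ray), 0 where there is no reading), "fov_y" (degrees; the focal length in pixels is half the picture's height over the tangent of half this angle, whatever the lens; pixels are square), "cx", "cy" (the principal point, pixels), "pose" (4x4, takes a point from camera to world coordinates). Camera axes: x right, y up, looking along -z (the intrinsics and any distortion apply to the point x, -y, -z); pixel columns grow to the right and rows downward; lengths in m; the calibration is good to about 2 mm. A picture is of the moment at which its call begins.
- r.sign_off(): hands the job in; it is judged then, once.
The state is a dict: "time": time; "q": joint angles; "qd": joint speeds; "joint_efforts": joint torques, N m; "position": TCP position; "ee_rot": TCP orientation; "contact_force": force on the tool from outside, world axes, zero at the start; "moment": the same for the moment, N m; "finger_gap": finger opening in m; "gripper_force": force on a finger pad.
Only numpy, scipy, OpenCV 4.12 (cv2) and the standard library are available. Lean on these libraries where they do the work, as an engineer would, in place of code of your own. Each camera call takes 0.05 s, during which the arm holds its last target. There are 200 camera calls.

## Working session

There is one attempt and no reset: what is moved stays moved. The work goes in short steps, Python scripts to look and compute and a tool call to move; the robot and the scene stay as the last step left them, time stands still between calls to the robot, and variables do not carry over. Pictures are saved under pics/ and viewed, at most 10 in all, crops included, and the job is handed in when it is done.

Besides the shell and the picture viewer there is one more tool, called after "Call:" as name(argument=value, ...), one argument or row to a line, values as JSON. drive_tool: Moves the arm, as the interface text tells. Shifts and turns lie within -1 to 1; 1 stands for 500 mm of shift or pi/2 rad of turn. Its arguments: {"type":"object","properties":{"rot":{"type":"array","items":{"type":"array","items":{"type":"number"}}},"delta_pos":{"type":"array","items":{"type":"array","items":{"type":"number"}}},"hand":{"type":"array","items":{"type":"number"}}},"required":["rot","delta_pos","hand"]}

```bash
mkdir -p pics; ls; cat > h.py <<'E'
import numpy as np,cv2
from workcell import r,snapshot
def cloud(s):
    h,w=s["range_z"].shape; f=h/2/np.tan(np.radians(s["fov_y"])/2)
    v,u=np.mgrid[:h,:w]; z=s["range_z"]
    P=np.stack([(u-s["cx"])/f*z,-(v-s["cy"])/f*z,-z,np.ones_like(z)],-1)
    W=(P@np.array(s["pose"]).T)[...,:3]; W[z==0]=np.nan
    return W
def save(n,img): cv2.imwrite("pics/"+n+".png",img[...,::-1])
E
python3 - <<'E'
from h import *
for n in("top","side"):
    s=snapshot(n); save(n+"0",s["pixels"]); np.savez(n+"0",**s); print(n,{k:s[k] for k in s if k not in("pixels","range_z")})
print(r.sense())
E
```

```text
pics
top {'fov_y': 57.655517050722125, 'cx': 330.93223317005686, 'cy': 238.01064990375568, 'pose': array([[ 0.07644982,  0.96639708, -0.24542231,  0.30277442],
       [-0.99706717,  0.0749695 , -0.01538287, -0.01096851],
       [ 0.00353323,  0.24587855,  0.96929421,  1.0550085 ],
       [ 0.        ,  0.        ,  0.        ,  1.        ]])}
side {'fov_y': 43.43385766319092, 'cx': 310.1791143879132, 'cy': 238.062261451948, 'pose': array([[ 0.97797936,  0.13839807, -0.15621249,  0.31098069],
       [-0.20859915,  0.62476428, -0.75243338, -1.11662288],
       [-0.00653934,  0.76845011,  0.63987629,  1.01421412],
       [ 0.        ,  0.        ,  0.        ,  1.        ]])}
{'time': 0.1, 'q': array([ 1.15648216,  0.42665329,  0.07385479,  1.60650949, -0.03407179,
        1.11079012, -0.06710162]), 'qd': array([ 0.00097434, -0.00142522,  0.00041574, -0.00198548,  0.00091304,
        0.0002989 ,  0.00152146]), 'joint_efforts': array([ 6.13911325e-03, -9.37467027e+01,  3.67623031e+00, -4.55046558e+01,
       -4.86094854e-02,  1.68004649e-02, -1.49701158e-06]), 'position': array([ 0.17653501, -0.65111891,  0.20487127]), 'ee_rot': array([-3.14049600e+00,  1.01617657e-04,  2.64792902e-01]), 'contact_force': array([ 0.25677171,  0.36031892, -0.59984931]), 'moment': array([ 0.00258385,  0.01971326, -0.04867155]), 'gripper_force': 0.0, 'finger_gap': 0.09378352412628153}
```

View pics/top0.png

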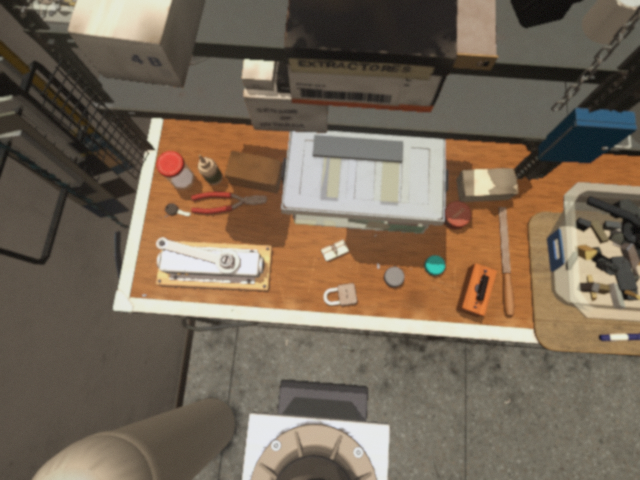

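View pics/side0.png

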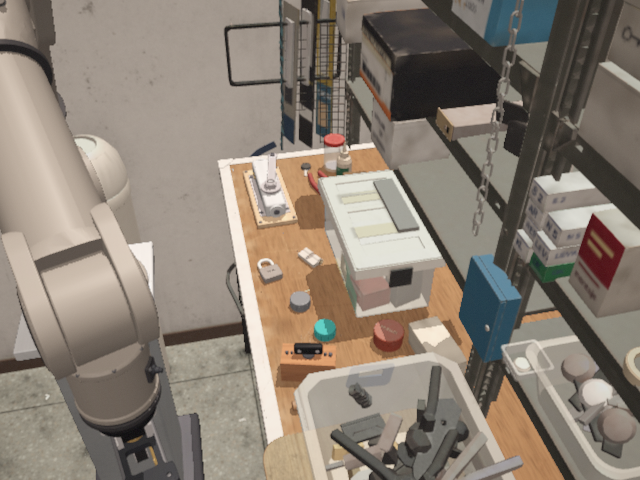

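The top picture shows the closer at (213,266) with its stud at about (228,262), and the key block at (478,290) with the black handle at (482,287). There are two cap-like discs: grey at (394,277) and turquoise at (435,265). The grey one fits the description. I'll measure these and check them in one enlarged crop.

```bash
cat > m.py <<'E'
from h import *
def load(n): return dict(np.load(n+"0.npz"))
def rect(W,m):
    p=W[m][:,:2].astype(np.float32); p=p[np.isfinite(p).all(1)]
    (c,wh,a)=cv2.minAreaRect(p*1000); return np.round(c,1),np.round(wh,1),round(a,1),len(p),np.round(np.median(W[m][:,2])*1000,1)
for n in("top","side"):
    s=load(n);W=cloud(s);x,y,z=W[...,0],W[...,1],W[...,2]
    I=s["pixels"].astype(int)
    def at(u,v): return np.round(W[v,u],4)
    P=dict(top=dict(stud=(228,262),cap=(394,277),turq=(435,265),key=(482,287),blk=(470,296)),side=dict(stud=(269,184),cap=(300,298),turq=(325,328),key=(308,349),blk=(290,362)))[n]
    for k in P:
        print(n,k,at(*P[k]))
    def near(k,R): c=W[P[k][1],P[k][0]]; return np.hypot(x-c[0],y-c[1])<R
    print("cap",rect(W,near("cap",.045)&(z>.019)&(z<.03)))
    print("block",rect(W,near("key",.08)&(z>.050)&(z<.0595)))
    print("handle",rect(W,near("key",.05)&(z>.078)&(z<.095)))
    print("stud",rect(W,near("stud",.03)&(z>.081)&(z<.095)))
    print("hub",rect(W,near("stud",.035)&(z>.066)&(z<.095)))
    print("board",rect(W,near("stud",.25)&(z>.012)&(z<.018)))
    print("closer",rect(W,near("stud",.25)&(z>.05)&(z<.06)))
s=load("top")
I=s["pixels"]
a=cv2.resize(I[240:320,365:515],(800,427),interpolation=cv2.INTER_CUBIC); save("crop1",a)
E
python3 m.py
```

```text
top stud [0.4755 0.2335 0.0799]
top cap [ 0.4795 -0.1518  0.0255]
top turq [ 0.5171 -0.2499  0.0208]
top key [ 0.4616 -0.34    0.0869]
top blk [ 0.4437 -0.3228  0.0567]
cap (array([ 480.9, -151.7]), array([45.1, 45.1]), 48.6, 298, np.float64(22.7))
block (array([ 461.4, -343.4]), array([ 54.2, 110.4]), 74.0, 843, np.float64(54.8))
handle (array([ 460.9, -343.6]), array([14.3, 57.5]), 74.8, 165, np.float64(84.2))
stud (array([477.8, 238.5]), array([29.9, 30.2]), 7.7, 131, np.float64(84.4))
hub (array([478.2, 239.5]), array([55.3, 54.1]), 50.3, 461, np.float64(71.3))
board (array([559.5, 199.7]), array([434.6, 295.5]), 88.1, 2290, np.float64(14.6))
closer (array([588.3, 213.9]), array([275.3, 392.9]), 1.6, 2286, np.float64(57.2))
side stud [0.4775 0.2292 0.081 ]
side cap [ 0.4853 -0.1562  0.0228]
side turq [ 0.5205 -0.2579  0.0234]
side key [ 0.4631 -0.3532  0.0796]
side blk [ 0.4253 -0.3571  0.0538]
cap (array([ 484.8, -156.5]), array([46. , 44.6]), 57.6, 214, np.float64(21.7))
block (array([ 464.3, -348.2]), array([ 56.8, 110.1]), 74.2, 833, np.float64(54.2))
handle (array([ 464.3, -347.6]), array([16.9, 55.9]), 75.7, 193, np.float64(83.0))
stud (array([482.8, 234. ]), array([28.3, 31.3]), 8.2, 48, np.float64(83.4))
hub (array([481. , 228.5]), array([46.4, 51.6]), 73.5, 206, np.float64(72.7))
board (array([550.8, 195.5]), array([427.2, 266.8]), 87.7, 798, np.float64(14.1))
closer (array([589.4, 211.7]), array([271.1, 391.5]), 1.3, 694, np.float64(55.6))
```

View pics/crop1.png

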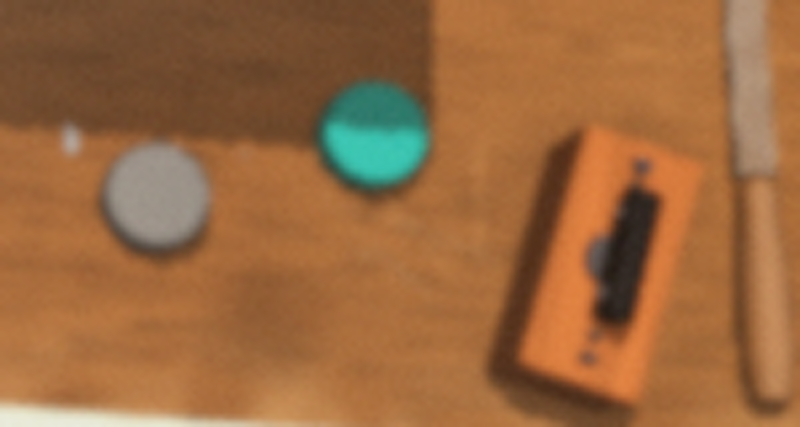

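The grey disc at crop (157,195) is the cap. The turquoise one at (375,133) is the look-alike and stays put. Next I'll check obstacle heights and the closer's yaw.

```bash
cat > m2.py <<'E'
from h import *
s=dict(np.load("top0.npz"));W=cloud(s);x,y,z=W[...,0],W[...,1],W[...,2]
# height grid 5cm
for X in np.arange(.30,.75,.05):
    print("x%.2f"%X,[int(1000*np.nanmax(z[m])) if (m:=(abs(x-X)<.025)&(abs(y-Y)<.025)&(z<.6)).any() else -1 for Y in np.arange(-.7,.45,.05)])
m=(z>.010)&(z<.019)&(x>.36)&(x<.56)&(y>.1)&(y<.42)
p=(W[m][:,:2]*1000).astype(np.float32);print("board",cv2.minAreaRect(p),len(p))
m=(z>.04)&(z<.063)&(x>.36)&(x<.56)&(y>.1)&(y<.42)
p=(W[m][:,:2]*1000).astype(np.float32);print("closer",cv2.minAreaRect(p),len(p))
E
python3 m2.py
cat >> h.py <<'E'
from scipy.spatial.transform import Rotation as Ro
def to(p,yaw=None):
    "tool-axis shift (units of 500mm) after the turn, and turn about tool z (units of pi/2)"
    s=r.sense(); a=s["ee_rot"]; y0=a[2]; yaw=y0 if yaw is None else yaw
    d=np.array(p)-s["position"]; R=Ro.from_euler("xyz",[np.pi,0,yaw]).as_matrix()
    dy=(yaw-y0+np.pi)%(2*np.pi)-np.pi
    print("t",round(s["time"],2),"pos",np.round(s["position"],4),"rpy",np.round(a,4),"F",np.round(s["contact_force"],1),"M",np.round(s["moment"],2),"gap",round(s["finger_gap"],4),"q7",round(s["q"][6],2))
    print("shift after turn",np.round(R.T@d/.5,4)," turn z",round(-dy/(np.pi/2),4))
E
python3 -c "
from h import *
to([.463,-.345,.25],np.radians(-15.3))"
```

```text
x0.30 [-883, -890, -887, -886, -892, -886, -888, -886, -888, -890, -886, -886, -888, -885, -886, -885, -887, -884, -886, -887, -889, -890, -890]
x0.35 [30, 31, 18, 17, 17, 5, 7, 5, 5, 6, 7, 5, 5, 6, 6, 5, 6, 6, 5, 7, 5, 5, 5]
x0.40 [32, 166, 184, 184, 183, 26, 23, 62, 58, 6, 5, 4, 5, 21, 18, 5, 5, 5, 12, 15, 16, 17, 16]
x0.45 [102, 148, 177, 159, 185, 27, 26, 89, 59, 4, 4, 27, 3, 22, 19, 3, 4, 61, 86, 90, 66, 63, 62]
x0.50 [98, 168, 177, 218, 184, 20, 57, 87, 58, 27, 4, 27, 7, 4, 18, 4, 4, 60, 86, 89, 73, 73, 78]
x0.55 [92, 189, 195, 15, 184, 13, 12, 4, 3, 27, 4, 4, 3, 19, 20, 16, 4, 18, 17, 17, 18, 18, 16]
x0.60 [53, 193, 213, 207, 184, 11, 11, 4, 38, 164, 166, 166, 167, 167, 165, 167, 166, 3, 4, 19, 19, 18, 11]
x0.65 [131, 188, 207, 209, 196, 7, 10, 36, 38, 164, 166, 581, 582, 581, 581, 581, 577, 152, 18, 18, 19, 18, 101]
x0.70 [-1, 184, 182, 269, 271, 61, 64, 62, 62, 165, 165, 582, 581, 581, 582, 582, 580, 153, 62, 552, 552, 552, 550]
board ((477.097412109375, 284.14178466796875), (110.22026824951172, 269.761474609375), 1.5327529907226562) 2003
closer ((476.9421691894531, 283.6854248046875), (58.27583312988281, 248.69219970703125), 2.2104125022888184) 1723
t 0.1 pos [ 0.1765 -0.6511  0.2049] rpy [-3.1405e+00  1.0000e-04  2.6480e-01] F [ 0.3  0.4 -0.6] M [ 0.    0.02 -0.05] gap 0.0938 q7 -0.07
shift after turn [ 0.3911 -0.7417 -0.0903]  turn z 0.3386
```

Call:
drive_tool(
  rot=[
    [0, 0, 0.085],
    [0, 0, 0.085],
    [0, 0, 0.085],
    [0, 0, 0.084],
    [0, 0, 0],
    [0, 0, 0],
    [0, 0, 0],
    [0, 0, 0],
    [0, 0, 0],
    [0, 0, 0],
  ],
  delta_pos=[
    [0, 0, -0.023],
    [0, 0, -0.023],
    [0, 0, -0.023],
    [0, 0, -0.023],
    [0.055, -0.104, 0],
    [0.055, -0.104, 0],
    [0.055, -0.104, 0],
    [0.055, -0.104, 0],
    [0.055, -0.104, 0],
    [0.055, -0.104, 0],
  ],
  hand=[1, 1, 1, 1, 1, 1, 1, 1, 1, 1],
)

```text
time: 1.35
position: [0.4193, -0.3925, 0.2514]
ee_rot: [-3.141, 0.0, -0.268]
contact_force: [1.2, -0.9, 0.2]
finger_gap: 0.094
gripper_force: 0.0
```

Call:
drive_tool(
  rot=[
    [0, 0, 0],
    [0, 0, 0],
    [0, 0, 0],
    [0, 0, 0],
    [0, 0, 0],
    [0, 0, 0],
    [0, 0, 0],
    [0, 0, 0],
    [0, 0, 0],
    [0, 0, 0],
  ],
  delta_pos=[
    [0.03, -0.058, 0],
    [0.03, -0.058, 0],
    [0, 0, 0.04],
    [0, 0, 0.04],
    [0, 0, 0],
    [0, 0, 0],
    [0, 0, 0],
    [0, 0, 0],
    [0, 0, 0],
    [0, 0, 0],
  ],
  hand=[1, 1, 1, 1, 1, 1, 1, 1, 1, 1],
)

```text
time: 2.6
position: [0.4626, -0.3462, 0.2116]
ee_rot: [-3.142, -0.0, -0.268]
contact_force: [0.8, -0.7, -0.2]
finger_gap: 0.094
gripper_force: 0.0
```

```bash
cat > w.py <<'E'
import sys; from h import *
n=sys.argv[1]; s=snapshot("wrist"); save(n,s["pixels"]); np.savez(n,**s); print(np.round(s["pose"],3).tolist(),s["fov_y"])
to([.463,-.345,.1],np.radians(-15.3))
E
python3 w.py w1
```

```text
[[-0.264, 0.927, 0.265, 0.54], [-0.965, -0.254, -0.073, -0.368], [0.0, -0.275, 0.962, 0.39], [0.0, 0.0, 0.0, 1.0]] 70.31968060647017
t 2.65 pos [ 0.4625 -0.3462  0.2115] rpy [-3.1416  0.     -0.2678] F [-0.2  0.6 -0.6] M [ 0.05  0.03 -0.03] gap 0.0939 q7 -1.31
shift after turn [ 2.00e-04 -2.60e-03  2.23e-01]  turn z -0.0005
```

View pics/w1.png

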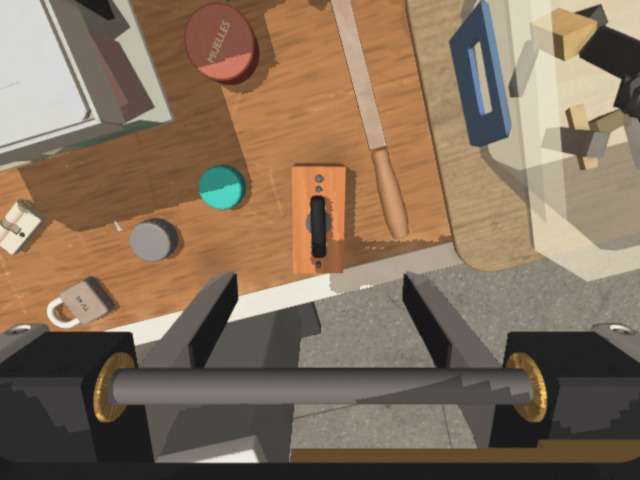

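The wrist picture shows the block at (318,218) with the black handle at (318,226), the grey cap at (153,240) and the turquoise one at (222,188). The last joint needs the flipped grasp (yaw about 165°) so that it stays in range at the stud. I'll turn now and measure from this view.

Call:
drive_tool(
  rot=[
    [0, 0, -0.117],
    [0, 0, -0.117],
    [0, 0, -0.117],
    [0, 0, -0.117],
    [0, 0, -0.117],
    [0, 0, -0.117],
    [0, 0, -0.117],
    [0, 0, -0.117],
    [0, 0, -0.117],
    [0, 0, -0.117],
  ],
  delta_pos=[
    [0, 0, 0],
    [0, 0, 0],
    [0, 0, 0],
    [0, 0, 0],
    [0, 0, 0],
    [0, 0, 0],
    [0, 0, 0],
    [0, 0, 0],
    [0, 0, 0],
    [0, 0, 0],
  ],
  hand=[1, 1, 1, 1, 1, 1, 1, 1, 1, 1],
)

```text
time: 3.9
position: [0.4625, -0.3462, 0.2115]
ee_rot: [-3.142, -0.0, 1.576]
contact_force: [-0.1, 0.4, -0.8]
finger_gap: 0.0937
gripper_force: 0.0
```

Call:
drive_tool(
  rot=[
    [0, 0, -0.117],
    [0, 0, -0.117],
    [0, 0, -0.117],
    [0, 0, -0.117],
    [0, 0, -0.117],
    [0, 0, -0.117],
    [0, 0, -0.117],
    [0, 0, 0],
    [0, 0, 0],
    [0, 0, 0],
  ],
  delta_pos=[
    [0, 0, 0],
    [0, 0, 0],
    [0, 0, 0],
    [0, 0, 0],
    [0, 0, 0],
    [0, 0, 0],
    [0, 0, 0],
    [0, 0, 0],
    [0, 0, 0],
    [0, 0, 0],
  ],
  hand=[1, 1, 1, 1, 1, 1, 1, 1, 1, 1],
)

```text
time: 5.15
position: [0.4626, -0.3462, 0.2115]
ee_rot: [-3.142, -0.0, 2.854]
contact_force: [0.8, -0.3, -0.3]
finger_gap: 0.0937
gripper_force: 0.0
```

```bash
cat > m3.py <<'E'
import sys
from h import *
def rect(W,m):
    p=(W[m][:,:2]*1000).astype(np.float32); return [np.round(v,1) for v in cv2.minAreaRect(p)],len(p)
for f in sys.argv[1:]:
    W=cloud(dict(np.load(f+".npz")));x,y,z=W[...,0],W[...,1],W[...,2]
    n=np.hypot(x-.463,y+.346)
    print(f,"block",rect(W,(n<.08)&(z>.05)&(z<.0595)),"zmed",np.nanmedian(z[(n<.08)&(z>.05)&(z<.0595)]))
    print("handle",rect(W,(n<.05)&(z>.078)&(z<.095)),np.nanmedian(z[(n<.05)&(z>.078)&(z<.095)]))
    m=(np.hypot(x-.483,y+.154)<.045)&(z>.018)&(z<.03)
    if m.any(): print("cap",rect(W,m),np.nanmedian(z[m]))
E
python3 w.py w2; python3 m3.py w1 w2
```

```text
[[0.283, -0.923, -0.262, 0.386], [0.959, 0.272, 0.077, -0.324], [-0.0, -0.273, 0.962, 0.39], [0.0, 0.0, 0.0, 1.0]] 70.31968060647017
t 5.2 pos [ 0.4626 -0.3461  0.2115] rpy [ 3.1416 -0.      2.8547] F [ 0.6 -0.6  0.7] M [ 0.02 -0.14 -0.  ] gap 0.0941 q7 1.67
shift after turn [ 2.00e-04 -2.40e-03  2.23e-01]  turn z 1.9874
w1 block ([array([ 464.8, -345.2]), array([ 52.2, 110.4]), np.float64(74.5)], 4312) zmed 0.055365925026982565
handle ([array([ 465.4, -344.8]), array([14.9, 57.6]), np.float64(74.9)], 888) 0.08476031967462239
cap ([array([ 485.3, -154.3]), array([47. , 46.1]), np.float64(33.1)], 1366) 0.023127784985701255
w2 block ([array([ 464.2, -345.4]), array([ 52.1, 110.3]), np.float64(74.5)], 4281) zmed 0.05525197861975034
handle ([array([ 463.5, -345.4]), array([14.6, 56.8]), np.float64(77.5)], 876) 0.08471979529509832
cap ([array([ 483.9, -153.9]), array([46.2, 46.8]), np.float64(36.1)], 1560) 0.023036713054083613
```

```bash
python3 -c "
from h import *
to([.4643,-.3452,.0645],np.radians(165.2))"
```

```text
t 5.2 pos [ 0.4626 -0.3461  0.2115] rpy [ 3.1416 -0.      2.8547] F [ 0.6 -0.6  0.7] M [ 0.02 -0.14 -0.  ] gap 0.0941 q7 1.67
shift after turn [-0.0028  0.0027  0.294 ]  turn z -0.0182
```

Call:
drive_tool(
  rot=[
    [0, 0, -0.018],
    [0, 0, 0],
    [0, 0, 0],
    [0, 0, 0],
    [0, 0, 0],
    [0, 0, 0],
    [0, 0, 0],
    [0, 0, 0],
    [0, 0, 0],
    [0, 0, 0],
  ],
  delta_pos=[
    [-0.0028, 0.0027, 0],
    [0, 0, 0.09],
    [0, 0, 0.09],
    [0, 0, 0.07],
    [0, 0, 0.03],
    [0, 0, 0.014],
    [0, 0, 0],
    [0, 0, 0],
    [0, 0, 0],
    [0, 0, 0],
  ],
  hand=[0.6, 0.6, 0.6, 0.5, 0.5, 0.5, 0.4, 0, 0, 0],
)

```text
time: 6.45
position: [0.4646, -0.3454, 0.065]
ee_rot: [-3.141, 0.001, 2.885]
contact_force: [-1.8, 0.4, 5.6]
finger_gap: 0.0141
gripper_force: 30.0
```

Call:
drive_tool(
  rot=[
    [0, 0, 0],
    [0, 0, 0],
    [0, 0, 0],
    [0, 0, 0],
    [0, 0, 0],
    [0, 0, 0],
    [0, 0, 0],
    [0, 0, 0],
    [0, 0, 0],
    [0, 0, 0],
  ],
  delta_pos=[
    [0, 0, 0],
    [0, 0, 0],
    [0, 0, 0],
    [0, 0, 0],
    [0, 0, -0.02],
    [0, 0, -0.04],
    [0, 0, -0.06],
    [0, 0, -0.08],
    [0, 0, -0.08],
    [0, 0, 0],
  ],
  hand=[0, 0, 0, 0, 0, 0, 0, 0, 0, 0],
)

```text
time: 7.7
position: [0.4658, -0.3461, 0.2088]
ee_rot: [-3.139, 0.005, 2.885]
contact_force: [0.5, -0.2, -2.1]
finger_gap: 0.0138
gripper_force: 30.0
```

```bash
python3 - <<'E'
from h import *
for n in("wrist","side"):
    s=snapshot(n); np.savez("k_"+n,**s); W=cloud(s); I=s["pixels"]
    if n=="wrist": save("k_wrist",I[100:480])
to([.4783,.2392,.20],np.radians(165))
E
```

```text
t 7.8 pos [ 0.4642 -0.3453  0.2052] rpy [-3.1411e+00  8.0000e-04  2.8848e+00] F [-0.4  0.2 -2.1] M [ 0.03 -0.14  0.01] gap 0.0136 q7 1.69
shift after turn [0.2753 1.1365 0.0104]  turn z 0.0032
```

View pics/k_wrist.png

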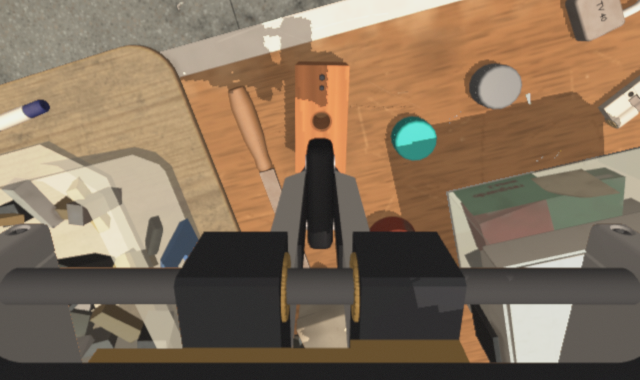

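The key is held and out of the block, whose hole shows empty at (322,120). Next I'll move beside the stud to see the slot.

```bash
python3 -c "
from h import *
to([.536,.224,.185],2.8848)"
```

```text
t 7.8 pos [ 0.4642 -0.3453  0.2052] rpy [-3.1411e+00  8.0000e-04  2.8848e+00] F [-0.4  0.2 -2.1] M [ 0.03 -0.14  0.01] gap 0.0136 q7 1.69
shift after turn [0.1503 1.1378 0.0404]  turn z -0.0
```

Call:
drive_tool(
  rot=[
    [0, 0, 0],
    [0, 0, 0],
    [0, 0, 0],
    [0, 0, 0],
    [0, 0, 0],
    [0, 0, 0],
    [0, 0, 0],
    [0, 0, 0],
    [0, 0, 0],
    [0, 0, 0],
  ],
  delta_pos=[
    [0.007, 0.05, 0],
    [0.012, 0.1, 0],
    [0.015, 0.11, 0],
    [0.015, 0.11, 0],
    [0.015, 0.11, 0],
    [0.015, 0.11, 0],
    [0.015, 0.11, 0],
    [0.015, 0.11, 0],
    [0.015, 0.11, 0],
    [0.015, 0.11, 0],
  ],
  hand=[0, 0, 0, 0, 0, 0, 0, 0, 0, 0],
)

```text
time: 9.05
position: [0.5272, 0.1718, 0.2036]
ee_rot: [-3.141, -0.001, 2.885]
contact_force: [0.9, -0.8, -1.7]
finger_gap: 0.0137
gripper_force: 30.0
```

Call:
drive_tool(
  rot=[
    [0, 0, 0],
    [0, 0, 0],
    [0, 0, 0],
    [0, 0, 0],
    [0, 0, 0],
    [0, 0, 0],
    [0, 0, 0],
    [0, 0, 0],
    [0, 0, 0],
    [0, 0, 0],
  ],
  delta_pos=[
    [0.01, 0.07, 0.01],
    [0.002, 0.038, 0.02],
    [0, 0, 0.01],
    [0, 0, 0],
    [0, 0, 0],
    [0, 0, 0],
    [0, 0, 0],
    [0, 0, 0],
    [0, 0, 0],
    [0, 0, 0],
  ],
  hand=[0, 0, 0, 0, 0, 0, 0, 0, 0, 0],
)

```text
time: 10.3
position: [0.5358, 0.2242, 0.1845]
ee_rot: [3.142, -0.0, 2.885]
contact_force: [-0.7, -0.5, -1.6]
finger_gap: 0.0138
gripper_force: 30.0
```

```bash
python3 - <<'E'
from h import *
s=snapshot("wrist"); np.savez("s1",**s); W=cloud(s)
to([.4783,.2392,.185],np.radians(165))
h,w=480,640; f=240/np.tan(np.radians(s["fov_y"])/2)
c=np.linalg.inv(s["pose"])@np.array([.4783,.2392,.087,1]); u=s["cx"]+f*c[0]/-c[2]; v=s["cy"]-f*c[1]/-c[2]; print("stud px",u,v)
u,v=int(u),int(v); 
save("s1",cv2.resize(s["pixels"][max(v-50,0):v+50,max(u-60,0):u+60],(720,600),interpolation=cv2.INTER_CUBIC))
x,y,z=W[...,0],W[...,1],W[...,2]
m=(np.hypot(x-.478,y-.239)<.03)&(z>.0825)&(z<.092); p=(W[m][:,:2]*1000).astype(np.float32); print("stud",cv2.minEnclosingCircle(p),np.median(p,0),len(p),np.median(z[m]))
m=(np.hypot(x-.478,y-.239)<.0088)&(z<.0815)&(z>.07); print(np.histogram(z[m],8))
E
```

```text
t 10.35 pos [0.5357 0.2242 0.1845] rpy [ 3.1415e+00 -1.0000e-04  2.8849e+00] F [ 0.3  0.1 -1.4] M [ 0.07 -0.14  0.01] gap 0.0134 q7 0.54
shift after turn [ 0.1187 -0.0008 -0.001 ]  turn z 0.0032
stud px 320.0263646662579 167.14837893456152
stud ((481.16790771484375, 238.1441650390625), 17.5550537109375) [480.9831  238.28467] 918 0.08525085082458495
(array([21,  4,  2, 20, 72, 25,  3,  5]), array([0.07001267, 0.07142707, 0.07284147, 0.07425587, 0.07567027,
       0.07708467, 0.07849907, 0.07991347, 0.08132788]))
```

View pics/s1.png

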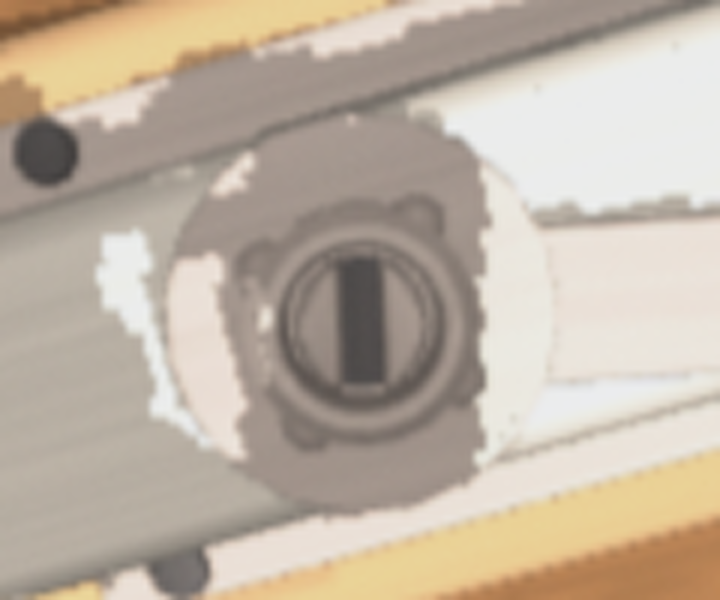

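The slot shows dark at crop (360,325), nearly vertical and inside the stud rim. Next I'll measure its centre and angle.

```bash
python3 - <<'E'
from h import *
s=dict(np.load("s1.npz")); I=s["pixels"].astype(int); f=240/np.tan(np.radians(s["fov_y"])/2)
P=s["pose"]
def proj(u,v,zz):
    d=P[:3,:3]@np.stack([(u-s["cx"])/f,-(v-s["cy"])/f,-np.ones_like(u)]); t=(zz-P[2,3])/d[2]; return (P[:3,3:]+d*t)[:2].T*1000
g=I.sum(2)/3
v,u=np.mgrid[156:186,308:334]; sub=g[156:186,308:334]
print(np.percentile(sub,[1,5,10,30]))
m=(sub<85)
n,l,st,ce=cv2.connectedComponentsWithStats(m.astype(np.uint8)); print(st,ce)
k=l[172-156,320-308]; mm=l==k
q=proj(u[mm].astype(float),v[mm].astype(float),.0835).astype(np.float32)
print(k,mm.sum(),q.mean(0),cv2.minAreaRect(q),cv2.fitLine(q,cv2.DIST_L2,0,.01,.01).ravel())
# hub circle from depth
W=cloud(s);x,y,z=W[...,0],W[...,1],W[...,2]
for lo,hi,R in((.0825,.092,.03),):
    m=(np.hypot(x-.481,y-.238)<R)&(z>lo)&(z<hi); p=(W[m][:,:2]*1000).astype(np.float32)
    print(cv2.fitEllipse(cv2.convexHull(p)))
E
```

```text
[ 75.59666667  77.          78.33333333 104.        ]
[[  0   0  26  30 652]
 [  9   4   7  21 128]] [[12.64417178 14.51226994]
 [11.765625   14.4375    ]]
1 128 [481.03613 238.27017] ((480.78448486328125, 238.51522827148438), (4.876305103302002, 15.896728515625), 75.4740219116211) [ 9.7771180e-01 -2.0995153e-01  4.8103613e+02  2.3827016e+02]
((481.0187072753906, 238.12327575683594), (32.32389450073242, 33.267356872558594), 150.01785278320312)
```

```bash
python3 -c "
from h import *
to([.481,.2382,.134],np.radians(166.6))"
```

```text
t 10.35 pos [0.5357 0.2242 0.1845] rpy [ 3.1415e+00 -1.0000e-04  2.8849e+00] F [ 0.3  0.1 -1.4] M [ 0.07 -0.14  0.01] gap 0.0134 q7 0.54
shift after turn [0.113  0.0018 0.101 ]  turn z -0.0145
```

Call:
drive_tool(
  rot=[
    [0, 0, -0.0145],
    [0, 0, 0],
    [0, 0, 0],
    [0, 0, 0],
    [0, 0, 0],
    [0, 0, 0],
    [0, 0, 0],
    [0, 0, 0],
    [0, 0, 0],
    [0, 0, 0],
  ],
  delta_pos=[
    [0, 0.0018, 0],
    [0.05, 0, 0],
    [0.05, 0, 0],
    [0.013, 0, 0.02],
    [0, 0, 0.03],
    [0, 0, 0.02],
    [0, 0, 0.012],
    [0, 0, 0.009],
    [0, 0, 0.006],
    [0, 0, 0.004],
  ],
  hand=[0, 0, 0, 0, 0, 0, 0, 0, 0, 0],
)

```text
time: 11.6
position: [0.4812, 0.2382, 0.134]
ee_rot: [3.141, 0.0, 2.908]
contact_force: [-1.2, 0.2, -1.0]
finger_gap: 0.0139
gripper_force: 30.0
```

```bash
python3 -c "
from h import *
to([.481,.2382,.134],np.radians(-87+180-2))"
```

```text
t 11.6 pos [0.4812 0.2382 0.134 ] rpy [3.1414e+00 1.0000e-04 2.9076e+00] F [-1.2  0.2 -1. ] M [ 0.04 -0.11  0.03] gap 0.0139 q7 0.46
shift after turn [-0.0001 -0.0003  0.    ]  turn z 0.8399
```

Call:
drive_tool(
  rot=[
    [0, 0, 0.05],
    [0, 0, 0.09],
    [0, 0, 0.1],
    [0, 0, 0.1],
    [0, 0, 0.1],
    [0, 0, 0.1],
    [0, 0, 0.1],
    [0, 0, 0.1],
    [0, 0, 0.07],
    [0, 0, 0.03],
  ],
  delta_pos=[
    [0, 0, 0],
    [0, 0, 0],
    [0, 0, 0],
    [0, 0, 0],
    [0, 0, 0],
    [0, 0, 0],
    [0, 0, 0],
    [0, 0, 0],
    [0, 0, 0],
    [0, 0, 0],
  ],
  hand=[0, 0, 0, 0, 0, 0, 0, 0, 0, 0],
)

```text
time: 12.85
position: [0.4812, 0.2384, 0.1342]
ee_rot: [3.141, -0.0, 1.586]
contact_force: [0.7, 0.1, -1.8]
finger_gap: 0.014
gripper_force: 30.0
```

```bash
python3 -c "
from h import *
to([.481,.2382,.134],np.radians(92.7))"
```

```text
t 12.85 pos [0.4812 0.2384 0.1342] rpy [ 3.1409e+00 -3.0000e-04  1.5860e+00] F [ 0.7  0.1 -1.8] M [ 0.17 -0.27  0.12] gap 0.014 q7 -0.75
shift after turn [-0.0004 -0.0004  0.0005]  turn z -0.0203
```

Call:
drive_tool(
  rot=[
    [0, 0, 0.02],
    [0, 0, 0.02],
    [0, 0, 0.02],
    [0, 0, 0.02],
    [0, 0, 0],
    [0, 0, 0],
    [0, 0, 0],
    [0, 0, 0],
    [0, 0, 0],
    [0, 0, 0],
  ],
  delta_pos=[
    [0, 0, 0],
    [0, 0, 0],
    [0, 0, 0],
    [0, 0, 0],
    [0, 0, 0],
    [0, 0, 0],
    [0, 0, 0],
    [0, 0, 0],
    [0, 0, 0],
    [0, 0, 0],
  ],
  hand=[0, 0, 0, 0, 0, 0, 0, 0, 0, 0],
)

```text
time: 14.1
position: [0.4811, 0.2383, 0.1341]
ee_rot: [3.141, -0.0, 1.463]
contact_force: [0.0, 2.0, 1.6]
finger_gap: 0.0137
gripper_force: 30.0
```

```bash
python3 -c "
from h import *
to([.481,.2382,.134],np.radians(92.7))"
```

```text
t 14.1 pos [0.4811 0.2383 0.1341] rpy [ 3.1414e+00 -2.0000e-04  1.4625e+00] F [0.  2.  1.6] M [ 0.53 -0.34  0.22] gap 0.0137 q7 -0.87
shift after turn [-0.0001 -0.0003  0.0002]  turn z -0.0989
```

Call:
drive_tool(
  rot=[
    [0, 0, 0.02],
    [0, 0, 0.02],
    [0, 0, 0.02],
    [0, 0, 0.02],
    [0, 0, 0],
    [0, 0, 0],
    [0, 0, 0],
    [0, 0, 0],
    [0, 0, 0],
    [0, 0, 0],
  ],
  delta_pos=[
    [0, 0, 0],
    [0, 0, 0],
    [0, 0, 0],
    [0, 0, 0],
    [0, 0, 0],
    [0, 0, 0],
    [0, 0, 0],
    [0, 0, 0],
    [0, 0, 0],
    [0, 0, 0],
  ],
  hand=[0, 0, 0, 0, 0, 0, 0, 0, 0, 0],
)

```text
time: 15.35
position: [0.4811, 0.2382, 0.134]
ee_rot: [3.142, -0.0, 1.337]
contact_force: [1.3, 2.9, 4.1]
finger_gap: 0.0137
gripper_force: 30.0
```

```bash
python3 -c "
from h import *
to([.481,.2382,.134],np.radians(92.7))"
```

```text
t 15.35 pos [0.4811 0.2382 0.134 ] rpy [ 3.1415e+00 -1.0000e-04  1.3369e+00] F [1.3 2.9 4.1] M [ 0.66 -0.46  0.19] gap 0.0137 q7 -0.98
shift after turn [-0.     -0.0001  0.0001]  turn z -0.1789
```

```bash
cat > hd.py <<'E'
from h import *
def handle(s,p,yaw):
    W=cloud(s); R=Ro.from_euler("xyz",[np.pi,0,yaw]).as_matrix(); T=(W-p)@R*1000
    g=s["pixels"].astype(int).mean(2)
    m=(abs(T[...,0])<38)&(abs(T[...,1])<14)&(T[...,2]<-10)&(T[...,2]>-30)&(g<70)
    q=T[m]; f=q[q[:,0]>8]
    print(len(q),"x",np.percentile(q[:,0],[2,98]).round(1),"z",np.percentile(f[:,2],[5,50,95]).round(1),"line x>8: slope deg",np.degrees(np.polyfit(f[:,0],f[:,1],1)[0]).round(2),np.polyfit(f[:,0],f[:,2],1).round(3),"y",f[:,1].mean().round(2))
if __name__=="__main__":
    handle(dict(np.load("k_wrist.npz")),np.array([.4642,-.3453,.2052]),2.8848)
    handle(dict(np.load("s1.npz")),np.array([.5357,.2242,.1845]),2.8849)
    s=snapshot("wrist");np.savez("k2",**s);a=r.sense();handle(s,a["position"],a["ee_rot"][2])
    print(a["moment"],a["contact_force"])
    save("k2",s["pixels"][60:420])
E
python3 hd.py
```

```text
2892 x [-26.7  27.4] z [-24.4 -23.  -14.2] line x>8: slope deg -0.11 [  0.238 -26.477] y -0.64
2890 x [-25.2  28.8] z [-21.  -19.6 -14.3] line x>8: slope deg -0.1 [  0.144 -21.796] y -0.45
2854 x [-25.2  28.9] z [-21.1 -19.7 -14. ] line x>8: slope deg -0.72 [  0.133 -21.736] y 0.23
[ 0.61995156 -0.48155232  0.1797092 ] [1.76069486 1.79336525 3.66031793]
```

View pics/k2.png

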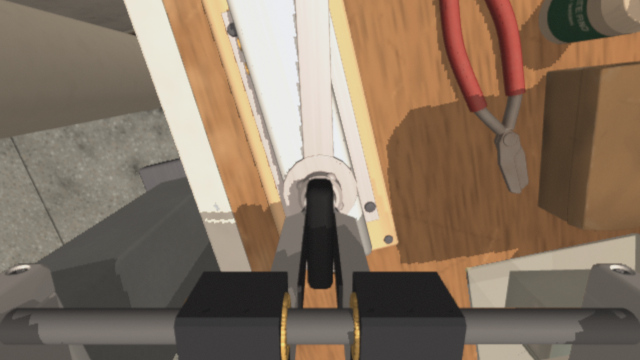

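Call:
drive_tool(
  rot=[
    [0, 0, 0.02],
    [0, 0, 0.02],
    [0, 0, 0.02],
    [0, 0, 0],
    [0, 0, 0],
    [0, 0, 0],
    [0, 0, 0],
    [0, 0, 0],
    [0, 0, 0],
    [0, 0, 0],
  ],
  delta_pos=[
    [0, 0, 0],
    [0, 0, 0],
    [0, 0, 0],
    [0, 0, 0],
    [0, 0, 0],
    [0, 0, 0],
    [0, 0, 0],
    [0, 0, 0],
    [0, 0, 0],
    [0, 0, 0],
  ],
  hand=[0, 0, 0, 0, 0, 0, 0, 0, 0, 0],
)

```text
time: 16.65
position: [0.481, 0.2382, 0.134]
ee_rot: [-3.142, -0.0, 1.243]
contact_force: [0.6, 2.3, 3.3]
finger_gap: 0.0135
gripper_force: 30.0
```

```bash
sed -i '/k_wrist.npz\|s1.npz\|save(/d' hd.py; python3 hd.py
```

```text
2855 x [-25.3  29. ] z [-21.2 -19.7 -14.3] line x>8: slope deg -0.38 [  0.148 -22.076] y 0.29
[ 0.72305672 -0.41251619  0.14136712] [2.45814016 2.88561356 3.16377888]
```

Call:
drive_tool(
  rot=[
    [0, 0, 0],
    [0, 0, 0],
    [0, 0, 0],
    [0, 0, 0],
    [0, 0, 0],
    [0, 0, 0],
    [0, 0, 0],
    [0, 0, 0],
    [0, 0, 0],
    [0, 0, 0],
  ],
  delta_pos=[
    [0, 0, -0.01],
    [0, 0, -0.03],
    [0, 0, -0.06],
    [-0.04, 0, 0],
    [-0.06, 0, 0],
    [-0.02, 0, 0],
    [0, 0, 0],
    [0, 0, 0],
    [0, 0, 0],
    [0, 0, 0],
  ],
  hand=[0, 0, 0, 0, 0, 0, 0, 0, 0, 0],
)

```text
time: 17.95
position: [0.4617, 0.1818, 0.1839]
ee_rot: [-3.141, -0.0, 1.243]
contact_force: [0.1, 0.4, -1.1]
finger_gap: 0.0137
gripper_force: 30.0
```

```bash
cat > slot.py <<'E'
import sys
from h import *
n=sys.argv[1]
s=snapshot("wrist"); np.savez(n,**s); to([.481,.2382,.134],np.radians(92.7))
I=s["pixels"].astype(int); f=240/np.tan(np.radians(s["fov_y"])/2); P=s["pose"]
c=np.linalg.inv(P)@np.array([.481,.2382,.084,1]); u0=int(s["cx"]+f*c[0]/-c[2]); v0=int(s["cy"]-f*c[1]/-c[2]); print(u0,v0)
v,u=np.mgrid[v0-13:v0+14,u0-13:u0+14]; g=I[v0-13:v0+14,u0-13:u0+14].mean(2)
th=np.percentile(g[8:19,8:19],[5,50]); print(th)
l=cv2.connectedComponents((g<th[0]*1.12).astype(np.uint8))[1]; mm=l==l[13,13]
d=P[:3,:3]@np.stack([(u[mm]-s["cx"])/f,-(v[mm]-s["cy"])/f,-np.ones(mm.sum())]); q=((P[:3,3:]+d*(.0835-P[2,3])/d[2])[:2].T*1000).astype(np.float32)
w=cv2.fitLine(q,cv2.DIST_L2,0,.01,.01).ravel(); print(mm.sum(),cv2.minAreaRect(q),"angle",np.degrees(np.arctan2(w[1],w[0])),q.mean(0))
save(n,cv2.resize(s["pixels"][v0-40:v0+40,u0-50:u0+50],(750,600),interpolation=cv2.INTER_CUBIC))
E
python3 slot.py s2
```

```text
t 18.0 pos [0.4617 0.1818 0.1839] rpy [-3.1413e+00 -1.0000e-04  1.2431e+00] F [ 0.4  0.  -1.5] M [-0.05 -0.03  0.  ] gap 0.0138 q7 -0.93
shift after turn [0.1109 0.0439 0.0998]  turn z -0.2386
319 166
[ 90.66666667 117.        ]
699 ((480.76837158203125, 238.74832153320312), (20.487516403198242, 21.101158142089844), 71.2704086303711) angle -9.731301 [480.70007 238.90665]
```

View pics/s2.png

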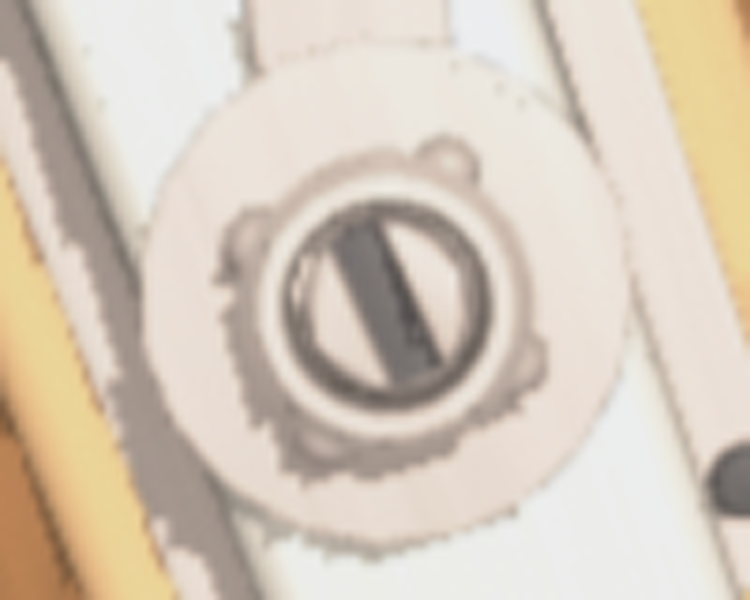

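```bash
python3 - <<'E'
from h import *
s=dict(np.load("s2.npz")); f=240/np.tan(np.radians(s["fov_y"])/2); P=s["pose"]
K=8
g=s["pixels"].astype(np.float32).mean(2)
def img(zz,c,half,res): # orthorectify plane z=zz at c, res mm/px ; axes: col=+x, row=+y
    n=int(2*half/res); X,Y=np.meshgrid(c[0]*1000-half+res*np.arange(n),c[1]*1000-half+res*np.arange(n))
    p=np.stack([X/1000,Y/1000,np.full_like(X,zz),np.ones_like(X)],-1)@np.linalg.inv(P).T
    u=s["cx"]+f*p[...,0]/-p[...,2]; v=s["cy"]-f*p[...,1]/-p[...,2]
    return cv2.remap(g,u.astype(np.float32),v.astype(np.float32),cv2.INTER_LINEAR),X,Y
A,X,Y=img(.084,(.481,.2385),12,.25)
for cx,cy in((481,238.2),(480.8,238.8)):
  m0=np.hypot(X-cx,Y-cy)<7.6
  for th in(100,110,120,130):
    m=m0&(A<th); q=np.stack([X[m],Y[m]],1).astype(np.float32)
    w=np.cov(q.T); e,V=np.linalg.eigh(w); a=np.degrees(np.arctan2(V[1,1],V[0,1]))%180; print(th,m.sum()/16,q.mean(0),"slot ang",a.round(1),np.sqrt(e))
W=cloud(s);x,y,z=W[...,0],W[...,1],W[...,2]
m=(z>.010)&(z<.019)&(x>.40)&(x<.56)&(y>.12)&(y<.40); p=(W[m][:,:2]*1000).astype(np.float32); print(cv2.minAreaRect(p),len(p))
for lo,hi in((.4,.45),(.51,.56)):
  pass
# board long edges: per y-bin extreme x
ys=np.arange(.15,.34,.01); e=[[ (yy+.005)*1000,p[(p[:,1]>yy*1000)&(p[:,1]<yy*1000+10)][:,0].min(),p[(p[:,1]>yy*1000)&(p[:,1]<yy*1000+10)][:,0].max()] for yy in ys if ((p[:,1]>yy*1000)&(p[:,1]<yy*1000+10)).sum()>5]
e=np.array(e); print(e.round(0).tolist()); print([90-np.degrees(np.arctan(np.polyfit(e[:,0],e[:,k],1)[0])) for k in(1,2)])
E
```

```text
100 11.625 [483.4086  237.30646] slot ang 92.7 [0.4453805  2.69787824]
110 22.3125 [483.36624 237.21289] slot ang 93.4 [0.60786056 3.4099394 ]
120 70.9375 [481.8436  238.22488] slot ang 96.4 [1.40512221 4.21260044]
130 79.8125 [481.72104 238.21182] slot ang 96.3 [1.54095372 4.2776707 ]
100 11.375 [483.38736 237.42857] slot ang 92.0 [0.4360448  2.59472256]
110 21.625 [483.32513 237.51083] slot ang 92.7 [0.59999782 3.36154468]
120 71.0625 [481.77176 238.7799 ] slot ang 96.3 [1.40168665 4.23878272]
130 79.3125 [481.6511  238.82329] slot ang 96.3 [1.53675376 4.2621485 ]
((480.2146911621094, 275.009033203125), (110.27812957763672, 252.84718322753906), 1.6799372434616089) 11115
[[155.0, 429.0, 538.0], [165.0, 429.0, 539.0], [175.0, 428.0, 538.0], [185.0, 428.0, 538.0], [195.0, 428.0, 538.0], [205.0, 427.0, 537.0], [215.0, 427.0, 537.0], [225.0, 427.0, 537.0], [235.0, 426.0, 537.0], [245.0, 426.0, 536.0], [255.0, 426.0, 536.0], [265.0, 426.0, 536.0], [275.0, 425.0, 535.0], [285.0, 425.0, 535.0], [295.0, 425.0, 535.0], [305.0, 424.0, 535.0], [315.0, 424.0, 534.0], [325.0, 424.0, 534.0], [335.0, 424.0, 533.0], [345.0, 423.0, 533.0]]
[np.float64(91.72021831113545), np.float64(91.66736392252815)]
```

```bash
python3 - <<'E'
from h import *
for n,p,yaw in(("k_wrist",[.4642,-.3453,.2052],2.8848),("s1",[.5357,.2242,.1845],2.8849),("k2",[.4811,.2382,.134],1.3369),("s2",[.4617,.1818,.1839],1.2431)):
    s=dict(np.load(n+".npz")); W=cloud(s); T=(W-np.array(p))@Ro.from_euler("xyz",[np.pi,0,yaw]).as_matrix()*1000
    g=s["pixels"].astype(int).mean(2)
    m=(abs(T[...,0])<36)&(abs(T[...,1])<20)&(T[...,2]<-16)&(T[...,2]>-28)&(g<45)
    q=T[m][:,:2].astype(np.float32); print(n,len(q),[np.round(v,1) for v in cv2.minAreaRect(q)])
    # edges of front section
    for lo,hi in((-26,-18),(-18,-10),(10,18),(18,26)):
        k=q[(q[:,0]>lo)&(q[:,0]<hi)]; print("   ",lo,np.percentile(k[:,1],[2,98]).round(1) if len(k) else None)
E
```

```text
k_wrist 2576 [array([-0.7, -0.2]), array([16. , 57.3]), np.float64(86.8)]
    -26 [-6.8  5.5]
    -18 [-6.9  5.9]
    10 [-7.1  6.1]
    18 [-6.9  5.5]
s1 2641 [array([ 0.7, -0.5]), array([57.3, 16.1]), np.float64(2.6)]
    -26 [-6.5  6.3]
    -18 [-6.5  5.7]
    10 [-6.8  6. ]
    18 [-6.6  5.8]
k2 2616 [array([0.9, 0.3]), array([57., 16.]), np.float64(8.1)]
    -26 [-7.7  5. ]
    -18 [-7.2  5.7]
    10 [-5.  8.]
    18 [-4.   8.7]
s2 2483 [array([1.4, 0.2]), array([56.7, 15.9]), np.float64(3.4)]
    -26 [-5.7  6.5]
    -18 [-5.7  6.5]
    10 [-6.5  6.7]
    18 [-5.8  6.6]
```

```bash
python3 -c "
from h import *
to([.4812,.2384,.1328],np.radians(94))
s=dict(np.load('k2.npz'));g=s['pixels'].astype(int).mean(2)
for v in range(245,345,12):
    k=np.where(g[v,280:360]<45)[0]+280; print(v,k.min() if len(k) else 0,k.max() if len(k) else 0,end=' | ')
"
```

```text
t 18.0 pos [0.4617 0.1818 0.1839] rpy [-3.1413e+00 -1.0000e-04  1.2431e+00] F [ 0.4  0.  -1.5] M [-0.05 -0.03  0.  ] gap 0.0138 q7 -0.93
shift after turn [0.1103 0.0469 0.1022]  turn z -0.253
245 308 331 | 257 307 332 | 269 307 332 | 281 305 334 | 293 304 336 | 305 303 337 | 317 301 338 | 329 300 340 | 341 280 359 |
```

Call:
drive_tool(
  rot=[
    [0, 0, -0.1],
    [0, 0, -0.1],
    [0, 0, -0.053],
    [0, 0, 0],
    [0, 0, 0],
    [0, 0, 0],
    [0, 0, 0],
    [0, 0, 0],
    [0, 0, 0],
    [0, 0, 0],
  ],
  delta_pos=[
    [0, 0, 0],
    [0, 0, 0],
    [0, 0, 0],
    [0.055, 0.023, 0],
    [0.0553, 0.0239, 0.02],
    [0, 0, 0.04],
    [0, 0, 0.02],
    [0, 0, 0.012],
    [0, 0, 0.007],
    [0, 0, 0.003],
  ],
  hand=[0, 0, 0, 0, 0, 0, 0, 0, 0, 0],
)

```text
time: 19.25
position: [0.4815, 0.2379, 0.1333]
ee_rot: [3.141, -0.0, 1.64]
contact_force: [0.0, -0.4, -0.4]
finger_gap: 0.0135
gripper_force: 30.0
```

```bash
python3 -c "
from h import *
to([.4812,.2384,.132],np.radians(80))"
```

```text
t 19.25 pos [0.4815 0.2379 0.1333] rpy [ 3.1411e+00 -1.0000e-04  1.6396e+00] F [ 0.  -0.4 -0.4] M [-0.08 -0.05  0.04] gap 0.0135 q7 -0.69
shift after turn [ 0.0009 -0.0007  0.0025]  turn z 0.1549
```

Call:
drive_tool(
  rot=[
    [0, 0, 0],
    [0, 0, 0],
    [0, 0, 0.04],
    [0, 0, 0.04],
    [0, 0, 0.03],
    [0, 0, 0.02],
    [0, 0, 0],
    [0, 0, 0],
    [0, 0, 0],
    [0, 0, 0],
  ],
  delta_pos=[
    [0, 0, 0.0025],
    [0, 0, 0],
    [0, 0, 0],
    [0, 0, 0],
    [0, 0, 0],
    [0, 0, 0],
    [0, 0, 0],
    [0, 0, 0],
    [0, 0, 0],
    [0, 0, 0],
  ],
  hand=[0, 0, 0, 0, 0, 0, 0, 0, 0, 0],
)

```text
time: 20.5
position: [0.4813, 0.2381, 0.1319]
ee_rot: [3.141, -0.0, 1.436]
contact_force: [-0.3, -0.1, 4.9]
finger_gap: 0.0136
gripper_force: 30.0
```

```bash
python3 -c "
from h import *
to([.4812,.2384,.132],np.radians(80))"
```

```text
t 20.5 pos [0.4813 0.2381 0.1319] rpy [ 3.1414e+00 -2.0000e-04  1.4360e+00] F [-0.3 -0.1  4.9] M [0.01 0.23 0.07] gap 0.0136 q7 -0.88
shift after turn [ 0.0005 -0.0004 -0.0002]  turn z 0.0253
```

Call:
drive_tool(
  rot=[
    [0, 0, 0.025],
    [0, 0, 0.025],
    [0, 0, 0.025],
    [0, 0, 0],
    [0, 0, 0],
    [0, 0, 0],
    [0, 0, 0],
    [0, 0, 0],
    [0, 0, 0],
    [0, 0, 0],
  ],
  delta_pos=[
    [0, 0, 0],
    [0, 0, 0],
    [0, 0, 0],
    [0, 0, 0],
    [0, 0, 0],
    [0, 0, 0],
    [0, 0, 0],
    [0, 0, 0],
    [0, 0, 0],
    [0, 0, 0],
  ],
  hand=[0, 0, 0, 0, 0, 0, 0, 0, 0, 0],
)

```text
time: 21.75
position: [0.4813, 0.2381, 0.1319]
ee_rot: [3.141, -0.0, 1.316]
contact_force: [-1.5, -0.1, 5.2]
finger_gap: 0.0138
gripper_force: 30.0
```

```bash
python3 -c "
from h import *
to([.4812,.2384,.132],np.radians(80))"
```

```text
t 21.75 pos [0.4813 0.2381 0.1319] rpy [ 3.1414e+00 -2.0000e-04  1.3164e+00] F [-1.5 -0.1  5.2] M [0.06 0.37 0.1 ] gap 0.0138 q7 -0.99
shift after turn [ 0.0005 -0.0004 -0.0002]  turn z -0.0508
```

Call:
drive_tool(
  rot=[
    [0, 0, 0.03],
    [0, 0, 0.03],
    [0, 0, 0.03],
    [0, 0, 0.03],
    [0, 0, 0],
    [0, 0, 0],
    [0, 0, 0],
    [0, 0, 0],
    [0, 0, 0],
    [0, 0, 0],
  ],
  delta_pos=[
    [0, 0, 0],
    [0, 0, 0],
    [0, 0, 0],
    [0, 0, 0],
    [0, 0, 0],
    [0, 0, 0],
    [0, 0, 0],
    [0, 0, 0],
    [0, 0, 0],
    [0, 0, 0],
  ],
  hand=[0, 0, 0, 0, 0, 0, 0, 0, 0, 0],
)

```text
time: 23.0
position: [0.4813, 0.2382, 0.1319]
ee_rot: [3.141, -0.0, 1.13]
contact_force: [-2.1, 0.5, 5.9]
finger_gap: 0.0139
gripper_force: 30.1
```

```bash
python3 -c "
from h import *
to([.4812,.2384,.132],np.radians(80))
s=snapshot('wrist');np.savez('k3',**s)
for n in('s1','k2','s2','k3'):
  g=dict(np.load(n+'.npz'))['pixels'].astype(int).mean(2)
  print()
  for v in range(245,345,12):
    k=np.where(g[v,285:355]<45)[0]+285; print(v,k.min() if len(k) else 0,k.max() if len(k) else 0,end=' | ')
"
```

```text
t 23.0 pos [0.4813 0.2382 0.1319] rpy [ 3.1414e+00 -3.0000e-04  1.1299e+00] F [-2.1  0.5  5.9] M [0.26 0.4  0.37] gap 0.0139 q7 -1.17
shift after turn [ 0.0003 -0.0003 -0.0002]  turn z -0.1696

245 308 331 | 257 307 332 | 269 307 332 | 281 305 334 | 293 304 336 | 305 302 337 | 317 301 338 | 329 300 340 | 341 285 354 | 
245 308 331 | 257 307 332 | 269 307 332 | 281 305 334 | 293 304 336 | 305 303 337 | 317 301 338 | 329 300 340 | 341 285 354 | 
245 309 331 | 257 307 332 | 269 307 332 | 281 305 334 | 293 304 336 | 305 303 337 | 317 301 339 | 329 300 340 | 341 285 354 | 
245 307 330 | 257 306 331 | 269 307 331 | 281 305 334 | 293 304 336 | 305 303 337 | 317 301 339 | 329 300 340 | 341 285 354 |
```

Call:
drive_tool(
  rot=[
    [0, 0, 0.03],
    [0, 0, 0.03],
    [0, 0, 0.03],
    [0, 0, 0],
    [0, 0, 0],
    [0, 0, 0],
    [0, 0, 0],
    [0, 0, 0],
    [0, 0, 0],
    [0, 0, 0],
  ],
  delta_pos=[
    [0, 0, 0],
    [0, 0, 0],
    [0, 0, 0],
    [0, 0, 0],
    [0, 0, 0],
    [0, 0, 0],
    [0, 0, 0],
    [0, 0, 0],
    [0, 0, 0],
    [0, 0, 0],
  ],
  hand=[0, 0, 0, 0, 0, 0, 0, 0, 0, 0],
)

```text
time: 24.3
position: [0.4813, 0.238, 0.1319]
ee_rot: [3.141, -0.0, 0.989]
contact_force: [-1.0, -0.5, 5.9]
finger_gap: 0.0138
gripper_force: 30.6
```

```bash
python3 -c "
from h import *
to([.4812,.2384,.132],np.radians(80))
s=snapshot('wrist');np.savez('k4',**s)
g=s['pixels'].astype(int).mean(2)
for v in range(245,345,12):
    k=np.where(g[v,285:355]<45)[0]+285; print(v,k.min() if len(k) else 0,k.max() if len(k) else 0,end=' | ')
"
```

```text
t 24.3 pos [0.4813 0.238  0.1319] rpy [ 3.1413e+00 -1.0000e-04  9.8860e-01] F [-1.  -0.5  5.9] M [-0.01  0.3   0.55] gap 0.0138 q7 -1.3
shift after turn [ 0.0007 -0.0004 -0.0002]  turn z -0.2595
245 307 329 | 257 305 330 | 269 306 331 | 281 305 335 | 293 304 336 | 305 302 337 | 317 301 339 | 329 299 340 | 341 285 354 |
```

Call:
drive_tool(
  rot=[
    [0, 0, -0.08],
    [0, 0, -0.08],
    [0, 0, -0.08],
    [0, 0, 0],
    [0, 0, 0],
    [0, 0, 0],
    [0, 0, 0],
    [0, 0, 0],
    [0, 0, 0],
    [0, 0, 0],
  ],
  delta_pos=[
    [0, 0, 0],
    [0, 0, 0],
    [0, 0, 0],
    [0, 0, -0.02],
    [0, 0, -0.04],
    [0, 0, -0.045],
    [-0.04, 0, 0],
    [-0.06, 0, 0],
    [-0.02, 0, 0],
    [0, 0, 0],
  ],
  hand=[0, 0, 0, 0, 0, 0, 0, 0, 0, 0],
)

```text
time: 25.6
position: [0.4688, 0.1783, 0.184]
ee_rot: [-3.141, 0.0, 1.363]
contact_force: [0.3, -0.5, -2.2]
finger_gap: 0.0137
gripper_force: 30.0
```

```bash
python3 slot.py s3; python3 - <<'E'
from h import *
for n in("s1","s2","s3"):
    s=dict(np.load(n+".npz")); f=240/np.tan(np.radians(s["fov_y"])/2); P=s["pose"]; g=s["pixels"].astype(np.float32).mean(2)
    X,Y=np.meshgrid(481-12+.2*np.arange(120),238.3-12+.2*np.arange(120))
    p=np.stack([X/1000,Y/1000,np.full_like(X,.084),np.ones_like(X)],-1)@np.linalg.inv(P).T
    A=cv2.remap(g,(s["cx"]+f*p[...,0]/-p[...,2]).astype(np.float32),(s["cy"]-f*p[...,1]/-p[...,2]).astype(np.float32),cv2.INTER_CUBIC)
    # matched filter: dark band 5.5 wide vs flanks, over centre & angle
    best=[]
    for cx in np.arange(480,483,.25):
      for cy in np.arange(237.2,240,.25):
        for a in np.radians(np.arange(0,180,1)):
          if n=="s1" and not(140<np.degrees(a)<180) or n!="s1" and not(75<np.degrees(a)<115): continue
          lx=(X-cx)*np.cos(a)+(Y-cy)*np.sin(a); ly=-(X-cx)*np.sin(a)+(Y-cy)*np.cos(a)
          b=(abs(lx)<6); i=b&(abs(ly)<2.4); o=b&(abs(ly)>3)&(abs(ly)<4.8)
          best.append((A[o].mean()-A[i].mean()-.5*A[i].std()-.3*A[o].std(),cx,cy,np.degrees(a)))
    best.sort(reverse=True); print(n,np.round(best[:3],2).tolist())
E
```

```text
t 25.65 pos [0.469  0.1792 0.1841] rpy [-3.1415e+00 -1.0000e-04  1.3639e+00] F [ 0.2  0.1 -1.7] M [-0.01 -0.06  0.06] gap 0.0138 q7 -0.8
shift after turn [0.1167 0.0296 0.1002]  turn z -0.1617
318 164
[ 84.66666667 117.33333333]
709 ((480.50518798828125, 238.67578125), (20.430879592895508, 21.0756778717041), 78.11326599121094) angle -5.0563493 [480.4519  238.78165]
s1 [[50.71, 480.5, 238.45, 168.0], [50.66, 480.75, 238.45, 167.0], [50.62, 480.75, 238.45, 168.0]]
s2 [[78.91, 481.75, 238.45, 96.0], [78.84, 481.75, 238.7, 97.0], [78.81, 481.75, 238.7, 96.0]]
s3 [[78.96, 481.75, 239.2, 93.0], [78.91, 481.75, 239.2, 92.0], [78.84, 481.75, 238.95, 93.0]]
```

View pics/s3.png

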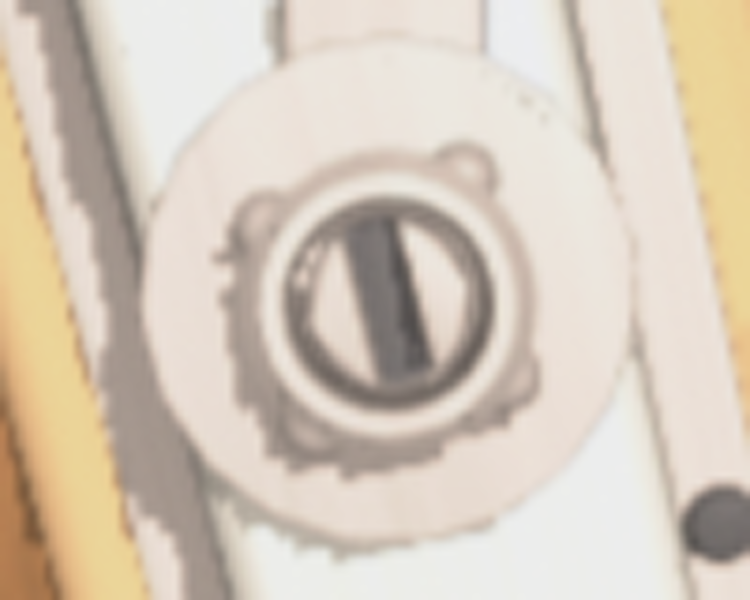

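The slot now lies at about 93°, against 92.9° expected at the stop, and the torque rose to 0.55 N m. The screw is tight, so the key goes back.

Call:
drive_tool(
  rot=[
    [0, 0, -0.0968],
    [0, 0, -0.0968],
    [0, 0, -0.0968],
    [0, 0, -0.0968],
    [0, 0, -0.0968],
    [0, 0, -0.0968],
    [0, 0, -0.0968],
    [0, 0, -0.0968],
    [0, 0, -0.0968],
    [0, 0, -0.0968],
  ],
  delta_pos=[
    [0, 0, -0.004],
    [0, 0, 0],
    [0, 0, 0],
    [0, 0, 0],
    [0, 0, 0],
    [0, 0, 0],
    [0, 0, 0],
    [0, 0, 0],
    [0, 0, 0],
    [0, 0, 0],
  ],
  hand=[0, 0, 0, 0, 0, 0, 0, 0, 0, 0],
)

```text
time: 26.9
position: [0.469, 0.1803, 0.1861]
ee_rot: [3.141, -0.0, 2.891]
contact_force: [0.4, -0.1, -2.0]
finger_gap: 0.014
gripper_force: 30.0
```

```bash
python3 -c "
from h import *
to([.4644,-.3454,.14],np.radians(165.2))"
```

```text
t 26.9 pos [0.469  0.1803 0.1861] rpy [ 3.1410e+00 -4.0000e-04  2.8913e+00] F [ 0.4 -0.1 -2. ] M [-0.01 -0.08  0.04] gap 0.014 q7 0.68
shift after turn [-0.2597 -1.0189  0.0922]  turn z 0.0051
```

Call:
drive_tool(
  rot=[
    [0, 0, 0.005],
    [0, 0, 0],
    [0, 0, 0],
    [0, 0, 0],
    [0, 0, 0],
    [0, 0, 0],
    [0, 0, 0],
    [0, 0, 0],
    [0, 0, 0],
    [0, 0, 0],
  ],
  delta_pos=[
    [0, 0, 0],
    [-0.015, -0.06, 0],
    [-0.026, -0.1, 0],
    [-0.028, -0.112, 0],
    [-0.028, -0.112, 0],
    [-0.028, -0.112, 0],
    [-0.028, -0.112, 0],
    [-0.028, -0.112, 0],
    [-0.028, -0.112, 0],
    [-0.026, -0.1, 0],
  ],
  hand=[0, 0, 0, 0, 0, 0, 0, 0, 0, 0],
)

```text
time: 28.15
position: [0.461, -0.3031, 0.1862]
ee_rot: [-3.142, 0.0, 2.873]
contact_force: [1.5, 0.8, -2.2]
finger_gap: 0.0135
gripper_force: 30.0
```

Call:
drive_tool(
  rot=[
    [0, 0, 0],
    [0, 0, 0],
    [0, 0, 0],
    [0, 0, 0],
    [0, 0, 0],
    [0, 0, 0],
    [0, 0, 0],
    [0, 0, 0],
    [0, 0, 0],
    [0, 0, 0],
  ],
  delta_pos=[
    [-0.018, -0.064, 0],
    [-0.007, -0.023, 0],
    [0, 0, 0],
    [0, 0, 0.04],
    [0, 0, 0.04],
    [0, 0, 0],
    [0, 0, 0],
    [0, 0, 0],
    [0, 0, 0],
    [0, 0, 0],
  ],
  hand=[0, 0, 0, 0, 0, 0, 0, 0, 0, 0],
)

```text
time: 29.4
position: [0.4617, -0.3466, 0.1465]
ee_rot: [-3.142, 0.0, 2.878]
contact_force: [-0.4, -0.8, -1.4]
finger_gap: 0.0139
gripper_force: 30.0
```

```bash
python3 -c "
from h import *
to([.4644,-.3454,.0655],np.radians(165.2))"
```

```text
t 29.4 pos [ 0.4617 -0.3466  0.1465] rpy [-3.1415e+00  4.0000e-04  2.8776e+00] F [-0.4 -0.8 -1.4] M [ 0.05 -0.11 -0.01] gap 0.0139 q7 1.73
shift after turn [-0.0046  0.0036  0.162 ]  turn z -0.0036
```

Call:
drive_tool(
  rot=[
    [0, 0, -0.0036],
    [0, 0, 0],
    [0, 0, 0],
    [0, 0, 0],
    [0, 0, 0],
    [0, 0, 0],
    [0, 0, 0],
    [0, 0, 0],
    [0, 0, 0],
    [0, 0, 0],
  ],
  delta_pos=[
    [-0.0053, 0.0036, 0],
    [0, 0, 0.03],
    [0, 0, 0.015],
    [0, 0, 0.015],
    [0, 0, 0.02],
    [0, 0, 0.02],
    [0, 0, 0.02],
    [0, 0, 0.02],
    [0, 0, 0.01],
    [0, 0, 0.006],
  ],
  hand=[0, 0, 0, 0, 0, 0, 0, 0, 0, 0],
)

```text
time: 30.65
position: [0.4646, -0.3454, 0.0679]
ee_rot: [3.141, -0.0, 2.883]
contact_force: [-0.7, -0.6, -0.9]
finger_gap: 0.014
gripper_force: 30.0
```

```bash
python3 -c "
from h import *
to([.4644,-.3454,.0655],np.radians(165.2))"
```

```text
t 30.65 pos [ 0.4646 -0.3454  0.0679] rpy [ 3.1415e+00 -2.0000e-04  2.8834e+00] F [-0.7 -0.6 -0.9] M [ 0.01 -0.16  0.06] gap 0.014 q7 1.7
shift after turn [ 0.0005 -0.0001  0.0049]  turn z 0.0001
```

Call:
drive_tool(
  rot=[
    [0, 0, 0],
    [0, 0, 0],
    [0, 0, 0],
    [0, 0, 0],
    [0, 0, 0],
    [0, 0, 0],
    [0, 0, 0],
    [0, 0, 0],
    [0, 0, 0],
    [0, 0, 0],
  ],
  delta_pos=[
    [0, 0, 0.004],
    [0, 0, 0.001],
    [0, 0, 0],
    [0, 0, 0],
    [0, 0, 0],
    [0, 0, 0],
    [0, 0, -0.06],
    [0, 0, -0.08],
    [0, 0, -0.08],
    [0, 0, 0],
  ],
  hand=[0, 0, 0, 0.35, 0.35, 0.35, 0.4, 0.7, 0.7, 0.7],
)

```text
time: 31.9
position: [0.4661, -0.3464, 0.1788]
ee_rot: [-3.14, 0.005, 2.883]
contact_force: [0.1, -0.2, -0.8]
finger_gap: 0.064
gripper_force: 0.0
```

```bash
python3 w.py w4; python3 m3.py w4; python3 -c "
from h import *
to([.4845,-.1541,.17],np.radians(165.2))"
```

```text
[[0.255, -0.929, -0.268, 0.389], [0.967, 0.244, 0.073, -0.326], [-0.002, -0.278, 0.961, 0.357], [0.0, 0.0, 0.0, 1.0]] 70.31968060647017
t 31.95 pos [ 0.4652 -0.3459  0.1769] rpy [-3.1407e+00  2.2000e-03  2.8833e+00] F [-0.  -0.2  0.3] M [-0.01 -0.11  0.  ] gap 0.0651 q7 1.75
shift after turn [-0.0047 -0.0005  0.1538]  turn z -1.9945
w4 block ([array([ 464.4, -345.5]), array([ 52.1, 110.4]), np.float64(74.4)], 5219) zmed 0.055261832826554114
handle ([array([ 463.7, -346. ]), array([13.5, 57.1]), np.float64(75.6)], 1086) 0.08472092468743345
cap ([array([ 483.8, -154.4]), array([46.7, 46.5]), np.float64(2.9)], 1852) 0.0229951012037857
t 31.95 pos [ 0.4652 -0.3459  0.1769] rpy [-3.1407e+00  2.2000e-03  2.8833e+00] F [-0.  -0.2  0.3] M [-0.01 -0.11  0.  ] gap 0.0651 q7 1.75
shift after turn [0.0606 0.3806 0.0138]  turn z -0.0
```

The key stands in its hole, with the handle top at 84.7 mm as before. Now the cap.

Call:
drive_tool(
  rot=[
    [0, 0, 0],
    [0, 0, 0],
    [0, 0, 0],
    [0, 0, 0],
    [0, 0, 0],
    [0, 0, 0],
    [0, 0, 0],
    [0, 0, 0],
    [0, 0, 0],
    [0, 0, 0],
  ],
  delta_pos=[
    [0.008, 0.05, 0],
    [0.016, 0.1, 0],
    [0.016, 0.1, 0],
    [0.013, 0.08, 0],
    [0.0076, 0.05, 0.04],
    [0, 0, 0.08],
    [0, 0, 0.08],
    [0, 0, 0],
    [0, 0, 0],
    [0, 0, 0],
  ],
  hand=[0.75, 0.75, 0.75, 0.75, 0.75, 0.75, 0.75, 0.75, 0.75, 0.75],
)

```text
time: 33.2
position: [0.4847, -0.1543, 0.0771]
ee_rot: [-3.142, 0.002, 2.883]
contact_force: [0.1, -1.0, 0.4]
finger_gap: 0.0705
gripper_force: 0.0
```

```bash
python3 -c "
from h import *
to([.4845,-.1543,.0055],np.radians(165.2))"
```

```text
t 33.2 pos [ 0.4847 -0.1543  0.0771] rpy [-3.1415e+00  1.9000e-03  2.8831e+00] F [ 0.1 -1.   0.4] M [ 0.02 -0.15  0.02] gap 0.0705 q7 1.32
shift after turn [ 4.000e-04 -1.000e-04  1.432e-01]  turn z -0.0001
```

Call:
drive_tool(
  rot=[
    [0, 0, 0],
    [0, 0, 0],
    [0, 0, 0],
    [0, 0, 0],
    [0, 0, 0],
    [0, 0, 0],
    [0, 0, 0],
    [0, 0, 0],
    [0, 0, 0],
    [0, 0, 0],
  ],
  delta_pos=[
    [0.0004, 0, 0.06],
    [0, 0, 0.05],
    [0, 0, 0.025],
    [0, 0, 0.008],
    [0, 0, 0],
    [0, 0, 0],
    [0, 0, 0],
    [0, 0, 0],
    [0, 0, 0],
    [0, 0, 0],
  ],
  hand=[0.75, 0.75, 0.75, 0.7, 0.7, 0, 0, 0, 0, 0],
)

```text
time: 34.45
position: [0.484, -0.1541, 0.0045]
ee_rot: [-3.142, 0.001, 2.883]
contact_force: [1.0, 0.2, 5.8]
finger_gap: 0.0468
gripper_force: 30.0
```

```bash
python3 -c "
from h import *
to([.4845,-.1543,.0055],np.radians(165.2))"
```

```text
t 34.45 pos [ 0.484  -0.1541  0.0045] rpy [-3.1416e+00  5.0000e-04  2.8834e+00] F [1.  0.2 5.8] M [-0.12 -0.11 -0.04] gap 0.0468 q7 1.26
shift after turn [-0.0012 -0.0002 -0.0021]  turn z 0.0
```

Call:
drive_tool(
  rot=[
    [0, 0, 0],
    [0, 0, 0],
    [0, 0, 0],
    [0, 0, 0],
    [0, 0, 0],
    [0, 0, 0],
    [0, 0, 0],
    [0, 0, 0],
    [0, 0, 0],
    [0, 0, 0],
  ],
  delta_pos=[
    [0, 0, -0.02],
    [0, 0, -0.05],
    [0, 0, -0.1],
    [0, 0, -0.1],
    [0, 0, 0],
    [0, 0, 0],
    [0, 0, 0],
    [0, 0, 0],
    [0, 0, 0],
    [0, 0, 0],
  ],
  hand=[0, 0, 0, 0, 0, 0, 0, 0, 0, 0],
)

```text
time: 35.7
position: [0.4836, -0.1539, 0.139]
ee_rot: [3.141, -0.0, 2.884]
contact_force: [-0.4, 0.2, -0.3]
finger_gap: 0.047
gripper_force: 30.0
```

```bash
python3 - <<'E'
from h import *
s=snapshot("wrist");np.savez("c1",**s)
a=r.sense(); W=cloud(s); T=(W-a["position"])@Ro.from_euler("xyz",[np.pi,0,a["ee_rot"][2]]).as_matrix()*1000
m=(np.hypot(T[...,0],T[...,1])<32)&(T[...,2]<-10)&(T[...,2]>-26)
print(np.histogram(T[m][:,2],16))
m&=(T[...,2]<-15)&(abs(T[...,1])<22)
q=T[m]; print(len(q),np.percentile(q[:,0],[1,50,99]),np.percentile(q[:,1],[1,50,99]),np.median(q[:,2]))
for lo,hi in((-8,8),): 
    k=q[abs(q[:,1])<8]; print("x range near y=0",k[:,0].min(),k[:,0].max())
to([.4811,.2382,.14],np.radians(165.2))
save("c1",s["pixels"][100:400])
E
```

```text
(array([  42,   47,   49,   40,   34,   60,  602, 3131, 1797,  318,  159,
        104,   87,  101,   79,   66]), array([-25.99920892, -24.99936078, -23.99951265, -22.99966452,
       -21.99981639, -20.99996826, -20.00012013, -19.000272  ,
       -18.00042386, -17.00057573, -16.0007276 , -15.00087947,
       -14.00103134, -13.00118321, -12.00133507, -11.00148694,
       -10.00163881]))
5727 [-21.30649778   1.5966977   22.18660497] [-21.20395053  -0.18817241  20.82714816] -18.223466740705184
x range near y=0 -23.553113903437463 23.733230148029822
t 35.75 pos [ 0.4837 -0.1539  0.1391] rpy [ 3.1414e+00 -3.0000e-04  2.8835e+00] F [ 0.1 -0.  -0.9] M [ 0.07 -0.16 -0.01] gap 0.0468 q7 1.37
shift after turn [ 0.2053  0.7568 -0.0018]  turn z 0.0001
```

View pics/c1.png

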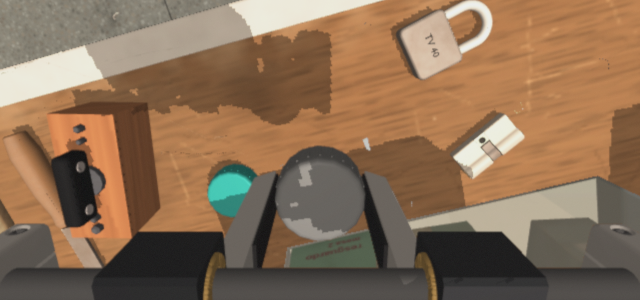

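The cap is held centred between the fingers at (320,190), and everything else is undisturbed. Next I'll carry it over the stud.

Call:
drive_tool(
  rot=[
    [0, 0, 0],
    [0, 0, 0],
    [0, 0, 0],
    [0, 0, 0],
    [0, 0, 0],
    [0, 0, 0],
    [0, 0, 0],
    [0, 0, 0],
    [0, 0, 0],
    [0, 0, 0],
  ],
  delta_pos=[
    [0.013, 0.05, 0],
    [0.027, 0.1, 0],
    [0.03, 0.11, 0],
    [0.03, 0.11, 0],
    [0.03, 0.11, 0],
    [0.03, 0.11, 0],
    [0.0253, 0.0968, 0],
    [0.015, 0.05, 0],
    [0.005, 0.02, 0],
    [0, 0, 0],
  ],
  hand=[0, 0, 0, 0, 0, 0, 0, 0, 0, 0],
)

```text
time: 37.0
position: [0.4811, 0.2378, 0.1391]
ee_rot: [-3.141, -0.0, 2.884]
contact_force: [0.8, -0.1, -0.8]
finger_gap: 0.047
gripper_force: 30.0
```

```bash
python3 -c "
from h import *
to([.4811,.2382,.0935],np.radians(165.2))"
```

```text
t 37.0 pos [0.4811 0.2378 0.1391] rpy [-3.1413e+00 -2.0000e-04  2.8837e+00] F [ 0.8 -0.1 -0.8] M [ 0.02 -0.11 -0.01] gap 0.047 q7 0.52
shift after turn [0.0001 0.0007 0.0912]  turn z 0.0003
```

Call:
drive_tool(
  rot=[
    [0, 0, 0],
    [0, 0, 0],
    [0, 0, 0],
    [0, 0, 0],
    [0, 0, 0],
    [0, 0, 0],
    [0, 0, 0],
    [0, 0, 0],
    [0, 0, 0],
    [0, 0, 0],
  ],
  delta_pos=[
    [0, 0.0007, 0.03],
    [0, 0, 0.03],
    [0, 0, 0.02],
    [0, 0, 0.01],
    [0, 0, 0.005],
    [0, 0, 0.004],
    [0, 0, 0.003],
    [0, 0, 0.003],
    [0, 0, 0],
    [0, 0, 0],
  ],
  hand=[0, 0, 0, 0, 0, 0, 0, 0, 0, 0],
)

```text
time: 38.25
position: [0.4812, 0.2385, 0.0868]
ee_rot: [3.141, 0.0, 2.883]
contact_force: [-0.5, 0.5, -0.5]
finger_gap: 0.0474
gripper_force: 30.0
```

```bash
python3 -c "
from h import *
to([.4811,.2382,.0755],np.radians(165.2))"
```

```text
t 38.25 pos [0.4812 0.2385 0.0868] rpy [3.1414e+00 1.0000e-04 2.8834e+00] F [-0.5  0.5 -0.5] M [ 0.09 -0.18 -0.01] gap 0.0474 q7 0.47
shift after turn [ 0.     -0.0006  0.0227]  turn z 0.0001
```

Call:
drive_tool(
  rot=[
    [0, 0, 0],
    [0, 0, 0],
    [0, 0, 0],
    [0, 0, 0],
    [0, 0, 0],
    [0, 0, 0],
    [0, 0, 0],
    [0, 0, 0],
    [0, 0, 0],
    [0, 0, 0],
  ],
  delta_pos=[
    [0, 0, 0.002],
    [0, 0, 0.002],
    [0, 0, 0.002],
    [0, 0, 0.001],
    [0, 0, 0.001],
    [0, 0, 0.001],
    [0, 0, 0],
    [0, 0, 0],
    [0, 0, 0],
    [0, 0, 0],
  ],
  hand=[0, 0, 0, 0, 0, 0, 0, 0, 0, 0],
)

```text
time: 39.5
position: [0.4814, 0.2388, 0.0827]
ee_rot: [3.141, 0.001, 2.884]
contact_force: [-0.8, -0.1, 7.4]
finger_gap: 0.047
gripper_force: 30.0
```

```bash
python3 -c "
from h import *
to([.4811,.2382,.0755],np.radians(165.2))"
```

```text
t 39.5 pos [0.4814 0.2388 0.0827] rpy [3.1409e+00 6.0000e-04 2.8836e+00] F [-0.8 -0.1  7.4] M [ 0.09  0.18 -0.03] gap 0.047 q7 0.46
shift after turn [ 0.0003 -0.0014  0.0144]  turn z 0.0002
```

Call:
drive_tool(
  rot=[
    [0, 0, 0],
    [0, 0, 0],
    [0, 0, 0],
    [0, 0, 0],
    [0, 0, 0],
    [0, 0, 0],
    [0, 0, 0],
    [0, 0, 0],
    [0, 0, 0],
    [0, 0, 0],
  ],
  delta_pos=[
    [0, 0, 0.002],
    [0, 0, 0.002],
    [0, 0, 0.002],
    [0, 0, 0.002],
    [0, 0, 0.002],
    [0, 0, 0.002],
    [0, 0, 0],
    [0, 0, 0],
    [0, 0, 0],
    [0, 0, 0],
  ],
  hand=[0, 0, 0, 0, 0, 0, 0, 0, 0, 0],
)

```text
time: 40.75
position: [0.4812, 0.2384, 0.0763]
ee_rot: [3.142, 0.0, 2.883]
contact_force: [-0.3, 0.3, -1.5]
finger_gap: 0.047
gripper_force: 30.0
```

```bash
python3 - <<'E'
from h import *
to([.4811,.2382,.0755],np.radians(165.2))
s=snapshot("wrist");np.savez("c2",**s)
a=r.sense()
for n,p,y in(("c1",np.array([.4837,-.1539,.1391]),2.8835),("c2",a["position"],a["ee_rot"][2])):
    s=dict(np.load(n+".npz")); W=cloud(s); T=(W-p)@Ro.from_euler("xyz",[np.pi,0,y]).as_matrix()*1000
    m=(np.hypot(T[...,0],T[...,1])<20)&(T[...,2]<-10)&(T[...,2]>-26); q=T[m]; print(n,np.median(q[:,2]),np.median(W[m][:,2]),"plane",np.linalg.lstsq(np.c_[q[:,:2],np.ones(len(q))],q[:,2],rcond=None)[0].round(4))
E
```

```text
t 40.75 pos [0.4812 0.2384 0.0763] rpy [3.1415e+00 1.0000e-04 2.8833e+00] F [-0.3  0.3 -1.5] M [ 0.07 -0.1  -0.01] gap 0.047 q7 0.46
shift after turn [ 0.0001 -0.0005  0.0016]  turn z 0.0
c1 -18.30423133370594 0.15740423133370596 plane [-2.60000e-03  1.30000e-03 -1.83089e+01]
c2 -18.398912131529485 0.09471159509750288 plane [ 8.00000e-04  1.00000e-03 -1.83962e+01]
```

It snapped through and the force dropped. Now I'll press to the hub.

Call:
drive_tool(
  rot=[
    [0, 0, 0],
    [0, 0, 0],
    [0, 0, 0],
    [0, 0, 0],
    [0, 0, 0],
    [0, 0, 0],
    [0, 0, 0],
    [0, 0, 0],
    [0, 0, 0],
    [0, 0, 0],
  ],
  delta_pos=[
    [0, 0, 0.001],
    [0, 0, 0.001],
    [0, 0, 0.001],
    [0, 0, 0.001],
    [0, 0, 0],
    [0, 0, 0],
    [0, 0, 0],
    [0, 0, 0],
    [0, 0, 0],
    [0, 0, 0],
  ],
  hand=[0, 0, 0, 0, 0, 0, 0, 0, 0, 0],
)

```text
time: 42.05
position: [0.4814, 0.2386, 0.0751]
ee_rot: [3.141, 0.001, 2.883]
contact_force: [-4.8, -3.1, 17.6]
finger_gap: 0.0468
gripper_force: 30.0
```

```bash
python3 -c "
from h import *
to([.4811,.2382,.0755],np.radians(165.2))"
```

```text
t 42.05 pos [0.4814 0.2386 0.0751] rpy [3.1415e+00 9.0000e-04 2.8833e+00] F [-4.8 -3.1 17.6] M [-0.77  1.   -0.01] gap 0.0468 q7 0.46
shift after turn [ 0.0005 -0.0009 -0.0007]  turn z 0.0
```

Call:
drive_tool(
  rot=[
    [0, 0, 0],
    [0, 0, 0],
    [0, 0, 0],
    [0, 0, 0],
    [0, 0, 0],
    [0, 0, 0],
    [0, 0, 0],
    [0, 0, 0],
    [0, 0, 0],
    [0, 0, 0],
  ],
  delta_pos=[
    [0, 0, 0.0005],
    [0, 0, 0.0005],
    [0, 0, 0],
    [0, 0, 0],
    [0, 0, 0],
    [0, 0, 0],
    [0, 0, 0],
    [0, 0, 0],
    [0, 0, 0],
    [0, 0, 0],
  ],
  hand=[0, 0, 0, 0, 0, 0, 0, 0, 0, 0],
)

```text
time: 43.3
position: [0.4815, 0.2386, 0.075]
ee_rot: [3.142, 0.001, 2.883]
contact_force: [-6.9, -4.2, 24.4]
finger_gap: 0.0465
gripper_force: 30.0
```

```bash
python3 - <<'E'
from h import *
to([.4811,.2382,.0755],np.radians(165.2))
s=snapshot("wrist");np.savez("c3",**s)
a=r.sense(); p=a["position"]; W=cloud(s); T=(W-p)@Ro.from_euler("xyz",[np.pi,0,a["ee_rot"][2]]).as_matrix()*1000
m=(np.hypot(T[...,0],T[...,1])<20)&(T[...,2]<-10)&(T[...,2]>-26); q=T[m]; print(np.median(q[:,2]),np.median(W[m][:,2]),"plane",np.linalg.lstsq(np.c_[q[:,:2],np.ones(len(q))],q[:,2],rcond=None)[0].round(4))
x,y,z=W[...,0],W[...,1],W[...,2]; rr=np.hypot(x-.4816,y-.2382); m=(rr>.025)&(rr<.0275)&(z>.066)&(z<.075); print("hub",np.median(z[m]),m.sum())
E
```

```text
t 43.3 pos [0.4815 0.2386 0.075 ] rpy [3.1415e+00 1.1000e-03 2.8833e+00] F [-6.9 -4.2 24.4] M [-1.14  1.53 -0.02] gap 0.0465 q7 0.46
shift after turn [ 0.0005 -0.001  -0.001 ]  turn z 0.0
-18.543743161364645 0.09354377031766806 plane [-1.60000e-03  1.60000e-03 -1.85441e+01]
hub 0.07028727793132084 510
```

```bash
python3 -c "
from h import *
print(r.sign_off())"
```

```text
the job is handed in; nothing more can be done
None
```

The job is done and handed in at about 43 s: the screw is tight at its stop, the key is back in its hole, and the cap has snapped on and sits flat on the hub, held down with about 24 N.

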